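# Clear the empties from under the dish rack with a reacher

## Robot

A 6-joint arm with a two-finger parallel gripper is mounted at the origin on the work surface. World frame = base frame: x ahead of the robot, y to its left, z up, the work surface at z = 0. Lengths are in m, angles in rad, forces in N, time in s.
With the tool pointing down it reaches from about 0.375 to 0.9 m from the base axis. Payload 3.1 kg.
Tool frame: the origin (TCP) lies at the very end of the fingers, on their centre line; the grasp point (between the pads) lies 19 mm behind it; z points along the fingers, y is the direction in which the jaws open and shut (so a half turn about z gives the same grasp; the last joint's range is limited). The gripper opens to 87 mm and grips with 3 to 60 N. Pads are 19 mm wide; open, the fingers measure 117 mm over their backs; the gripper's body (75 mm by 190 mm) begins 51 mm behind the grasp point.
Start: joints at [-1.339, 0.527, 1.433, -0, 1.181, -0.178], TCP at [0.25, -0.573, 0.223] pointing down, gripper open.
Joint ranges: [-3.08, 3.08], [-0.75, 2.2], [0.22, 2.44], [-1.43, 4.57], [0, 2.65], [-2.85, 2.85]. Speed limits (rad/s): [2.79, 2.79, 3.14, 3.14, 3.14, 3.14].

## Interface

Orientations are given as a unit quaternion [x, y, z, w].
In Python, from rig import robot gives the robot as it stands. The module is installed in compiled form; this text tells all that it offers.
- The arm moves only by the tool carry_out, never from a script. Its argument "series" is a list of rows, each a list of 7 numbers: the shift along the tool's x, y, z in mm, then the turn, a rotation vector about the tool's x, y, z in degrees, then the gripper command: -1 is shut, 1 is fully open, values between are in proportion. In form: [[tx, ty, tz, rx, ry, rz, claw], ...]. A call has 1 to 8 rows; each row is the pose to reach, as a shift and turn from the pose measured when the call began, along the tool's axes at that moment; what a row does not reach only later rows make up. A row lasts 1/8 s, in which the tool goes at most 62.5 mm and 10.7 degrees, less where a joint would pass 70% of its speed; a pose out of reach is approached as far as the arm can. A call with a gripper value outside its range is refused whole. The fingers move at their own pace and stop on an object; "force" is the grip in N (left out, the last holds). Time passes only in rows, so rows that repeat a pose let the fingers close. It gives the time, the measured TCP pose, the force and the opening at its end, in the units of the state.
- robot.get_obs(): the state, without advancing time (a new reading comes with each control period).
- robot.camera(name): name is "scene" or "top"; returns a dict with "pixels" (400x640x3 uint8, red, green, blue), "fx", "fy", "cx", "cy" (pixels), "position" and "attitude" of the camera in the world. Camera axes: x right, y down, z forward; pixel columns grow to the right and rows downward; lengths in m; the calibration is good to about 2 mm. A picture is of the moment at which its call begins. There is no depth.
- robot.hand_in(): hands the job in, once; it reports no verdict.
The state is a dict: "time": time; "q": joint angles; "joint_velocities": joint speeds; "joint_torque": joint torques, N m; "position": TCP position; "tool_rot": TCP orientation; "ft_force": force on the tool from outside, world axes, zero at the start; "moment": the same for the moment, N m; "grip_width": finger opening in m.
Only numpy, scipy, OpenCV 4.12 (cv2) and the standard library are available. Lean on these libraries where they do the work, as an engineer would, in place of code of your own. Each camera call takes 0.05 s, during which the arm holds its last target.

## Task

Take the green reacher off its two hooks and use it to fetch every piece of rubbish from under the low white wire rack: reach in, squeeze the red trigger so that its jaws close on the piece, and drop it into the blue tub, never touching the rubbish with your own fingers. When all of it lies in the tub, hang the reacher back on both hooks by its two loops, level, jaws the same way as before, and let go. Leave everything else where it stands.

Things in the scene. Friction and masses are not known exactly. Their poses are not given: they have to be found in the camera images.
- reacher: Reacher tool, about 350 mm long, 0.3 kg: straight bar, green grip, red trigger, a pair of jaws. Origin: on its flat underside, below the middle between grip post and trigger; x along the bar to the jaws, z up. Bar and housing lie from z 2 to 32 mm (bar 20 mm wide, x -105 to 195; green housing 40 mm wide, x -112 to 22). It can stand by itself on a flat surface.
- grip (a point): Point between grip post and trigger, at x 0, z 80 of the reacher; hold it here from above, fingers closing along x: one behind the fixed green post (x -30 to -12, top at z 106), one ahead of the red trigger (x 12 to 30 free, z 36 to 106), both 26 mm wide. 60 mm across when free, 57 holds it with jaws nearly open, 42 shuts them. A squeeze shifts the tool a little forward in the fingers.
- loop_front (a point): Middle of the top rod of the front steel hanging loop (8 mm rod), at x 90, z 78 of the reacher; the loop stands on the bar from x 70 to 110, its top rod's underside at z 74. The rear loop is the same at x -110 to -70.
- trigger (a joint): Spring trigger (8 N at first, 12 N fully squeezed). Travel of the red trigger towards the post, 0 (free) to 0.018 m (fully squeezed); each jaw closes by 1.67 times this. It stays below 0.016 when a piece of rubbish is in the jaws.
- jaws (a point): Point between the two jaws, at x 214, z 24 mm of the reacher. The jaw pads reach from x 188 to 242 and from z 6 to 42; free, they stand 82 mm apart (100 mm over their backs; cross-head 108 mm wide at x 161 to 183), fully squeezed 22 mm.
- jaw_left: Moving jaw at the reacher's +y side, dark with a black pad; its frame lies at the reacher's origin, but slides with the jaw.
- jaw_right: Moving jaw at the reacher's -y side, as jaw_left.
- stand: Fixed white hanging bracket, 177 mm high, with two dark upturned hooks. Origin: on the work surface, below the hanging reacher's origin; x along the hanging reacher towards its jaws, y away from the white plate (its face at y -55). The hanging reacher's origin is at x 0, y 0, z 86 mm of this frame, its axes parallel to these.
- hook_front (a point): Top of the front hook at x 90, y 0, z 160 of the stand. Hooks are 8 mm wide, 6 mm thick, run along y from the plate to y 33; the tip (y 27 to 33) turns up to z 174. To unhook, lift it by 20 to 30 mm (above 36 its bar would meet the hooks from below) and move it out 70 mm or more along the stand's +y; hang it back in reverse. Rear hook: same at x -90.
- rack: Fixed low rack of white wire, 340 mm (x) by 190 mm (y), 106 mm high, on four 12 mm corner legs; clear height below 95 mm. Origin: on the work surface, below its middle. It is open on its front (-y), which faces the robot's right; a 30 mm high rail closes the back (inner face at y 89).
- tub: Fixed blue open rubbish tub, 180 mm (x) by 220 mm (y), 65 mm high, 5 mm walls and floor. Origin: middle of its underside.
- can: Rubbish (may be absent). Empty drink can, red band, upright, 50 mm across, 66 mm high. Origin: middle of its underside. Starts under the rack.
- jar: Rubbish (may be absent). Empty amber jar with yellow cap, upright, 52 mm across, 68 mm high. Origin: middle of its underside. Starts under the rack.
- yogurt: Rubbish (may be absent). White yogurt pot with green band, upright, 46 to 53 mm across, 64 mm high. Origin: middle of its underside. Starts under the rack.
- carton: Rubbish (may be absent). Small cardboard drink carton with blue band, upright, 42 by 42 by 68 mm. Origin: middle of its underside. Starts under the rack.
- sauce: Rubbish (may be absent). Small green sauce bottle with white cap, upright, 48 mm across, 68 mm high. Origin: middle of its underside. Starts under the rack.
- mug: Bystander, to be left alone. White mug, 80 mm across. Origin: middle of its underside.
- soy: Bystander, to be left alone. Amber bottle with red cap, 150 mm high. Origin: middle of its underside.
- bowl: Bystander, to be left alone. Blue bowl, 120 mm across. Origin: middle of its underside.
- coffee: Bystander, to be left alone. Jar with black lid and yellow label, 110 mm high. Origin: middle of its underside.
- sponge_box: Bystander, to be left alone. Yellow box 90 by 60 by 50 mm. Origin: middle of its underside.
- tin: Bystander, to be left alone. Full tin with green band, 70 mm high. Origin: middle of its underside.
- spatula: Bystander, to be left alone. Spatula lying flat. Origin: middle of its underside.

How it is judged:
On the way, in this order (a step that is already met when the one before it is completed fails the run):
1. the reacher is off its hooks ((y of reacher in the frame of stand above 0.07 m or z of reacher in the frame of stand above 0.13 m)), for 0.2 s.
2. under the rack, the squeezed jaws grip a piece of rubbish from both sides (contact force between each of jaw_left, jaw_right and anything else above 0.5 N and value of joint trigger between 0.004 and 0.0165 m and y of jaws in the frame of rack above -0.095 m and x of jaws in the frame of rack between -0.17 and 0.17 m), for 0.2 s.
3. all the rubbish lies in the tub, before the reacher is hung back (x of can in the frame of tub between -0.087 and 0.087 m and y of can in the frame of tub between -0.107 and 0.107 m and z of each of can, jar, yogurt, carton, sauce in the frame of tub below 0.075 m and x of jar in the frame of tub between -0.087 and 0.087 m and y of jar in the frame of tub between -0.107 and 0.107 m and x of yogurt in the frame of tub between -0.087 and 0.087 m and y of yogurt in the frame of tub between -0.107 and 0.107 m and x of carton in the frame of tub between -0.087 and 0.087 m and y of carton in the frame of tub between -0.107 and 0.107 m and x of sauce in the frame of tub between -0.087 and 0.087 m and y of sauce in the frame of tub between -0.107 and 0.107 m), for 0.5 s.
At the end, for the whole second after the job is handed in: All rubbish lies in the tub (each origin inside its walls and under 75 mm above its underside); the reacher hangs at rest by both loops, level within 0.2 rad, jaws ahead, origin within 25 mm along the bracket, -40 to 35 mm across and 8 mm in height of its place (all of step 3 and z of reacher in the frame of stand between 0.078 and 0.094 m and x of reacher in the frame of stand between -0.025 and 0.025 m and y of reacher in the frame of stand between -0.04 and 0.035 m and x of jaws in the frame of stand above 0.17 m and angle between reacher's own z axis and vertical below 0.2 rad and linear speed of reacher below 0.03 m/s); the robot touches nothing.
It fails at once if the robot's fingers touch a piece of rubbish (contact force between the fingers and can above 0.5 N or contact force between the fingers and jar above 0.5 N or contact force between the fingers and yogurt above 0.5 N or contact force between the fingers and carton above 0.5 N or contact force between the fingers and sauce above 0.5 N).
It fails at once if a bystander is moved by more than 40 mm (distance of any of mug, soy, bowl, coffee, sponge_box, tin, spatula from where it was at the start of the episode above 0.04 m).
Of can, jar, yogurt, carton, sauce only 3 to 5 are there at a start; the rules pass over those that are not, and their reading is None.
At some moment in a run one of can, jar, yogurt, carton, sauce may be knocked a few centimetres aside while the robot is not near it.
It also fails if it takes over 210 s, if anything falls off the work surface, if the arm or the gripper's body presses on something with over 40 N, if the wrist force passes 120 N, or if a joint passes its speed limit or range.

## Working session

There is one attempt and no reset: what is moved stays moved. The work goes in short steps, Python scripts to look and compute and a tool call to move; the robot and the scene stay as the last step left them, time stands still between calls to the robot, and variables do not carry over. Pictures are saved under pics/ and viewed, and the job is handed in when it is done.

Besides the shell and the picture viewer there is one more tool, called after "Emit:" as name(argument=value, ...) on one line, values as JSON. carry_out: Moves the arm, as the interface text tells. Its arguments: {"type":"object","properties":{"series":{"type":"array"},"force":{"type":"number"}},"required":["series"]}

```bash
mkdir -p pics; ls
python3 - <<'E'
from rig import robot
import cv2
o=robot.get_obs()
print({k:o[k] for k in('time','position','tool_rot','grip_width','ft_force')})
for n in('scene','top'):
    c=robot.camera(n); cv2.imwrite(f'pics/{n}0.png',c['pixels'][:,:,::-1]); print(n,c['fx'],c['fy'],c['cx'],c['cy'],c['position'],c['attitude'])
E
```

```text
pics
{'time': 0.0, 'position': array([ 0.24941696, -0.57226861,  0.22156181]), 'tool_rot': array([ 9.78980767e-01,  2.03949696e-01, -3.41621560e-05, -1.08540053e-03]), 'grip_width': 0.08699980296562142, 'ft_force': array([ 0.39927744, -0.90439218,  0.94510644])}
scene 389.63467770316566 389.63467770316566 317.40108050573303 203.10008646022436 [1.18985074 0.57278862 1.01576018] [ 0.36143228  0.85246456 -0.34697927 -0.14925238]
top 503.8600017697486 503.8600017697486 322.0161399045108 203.32836121288975 [ 0.33567811 -0.01249595  2.1056004 ] [-0.70075467  0.71096452 -0.04000646  0.04326452]
```

View pics/scene0.png

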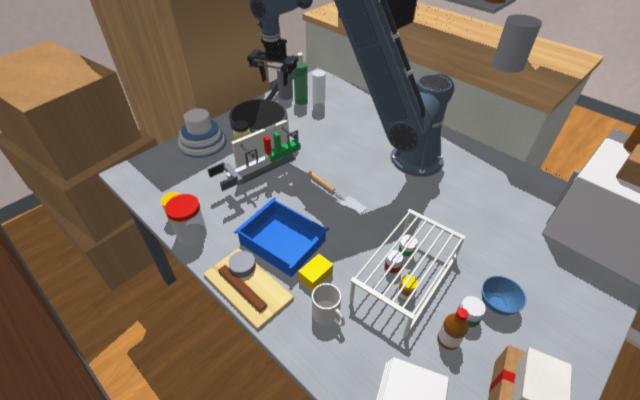

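View pics/top0.png

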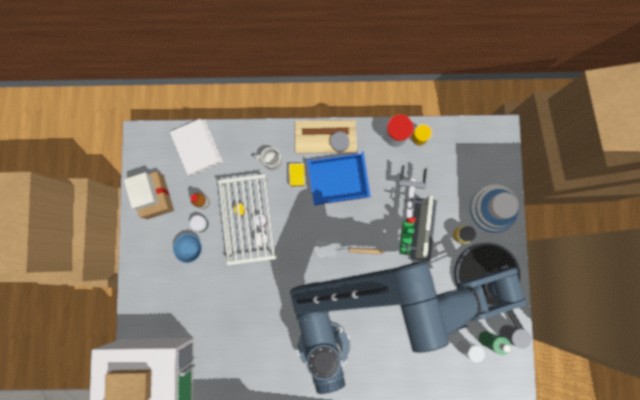

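```bash
cat > h.py <<'E'
from rig import robot
import cv2, numpy as np
from scipy.spatial.transform import Rotation as R
def cam(n,save=None):
    c=robot.camera(n)
    if save: cv2.imwrite(f'pics/{save}.png',c['pixels'][:,:,::-1])
    return c
def ray(c,u,v):
    d=np.array([(u-c['cx'])/c['fx'],(v-c['cy'])/c['fy'],1.0])
    return np.array(c['position']),R.from_quat(c['attitude']).as_matrix()@d
def plane(c,u,v,z):
    p,d=ray(c,u,v); return p+d*(z-p[2])/d[2]
def proj(c,P):
    q=R.from_quat(c['attitude']).as_matrix().T@(np.array(P)-c['position'])
    return q[0]/q[2]*c['fx']+c['cx'],q[1]/q[2]*c['fy']+c['cy']
def tri(c1,uv1,c2,uv2):
    p1,d1=ray(c1,*uv1);p2,d2=ray(c2,*uv2)
    A=np.stack([d1,-d2],1);t=np.linalg.lstsq(A,p2-p1,rcond=None)[0]
    a,b=p1+d1*t[0],p2+d2*t[1]
    return (a+b)/2,np.linalg.norm(a-b)
def crop(c,x0,y0,x1,y1,k,save):
    im=c['pixels'][y0:y1,x0:x1,::-1]
    cv2.imwrite(f'pics/{save}.png',cv2.resize(im,None,fx=k,fy=k,interpolation=cv2.INTER_CUBIC))
E
python3 - <<'E'
from h import *
t=cam('top');s=cam('scene')
crop(t,200,160,300,270,5,'t_rack');crop(t,380,150,460,270,5,'t_reach')
crop(s,335,200,475,330,5,'s_rack');crop(s,195,110,315,200,6,'s_reach')
E
```

```text
(no output)
```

View pics/t_rack.png

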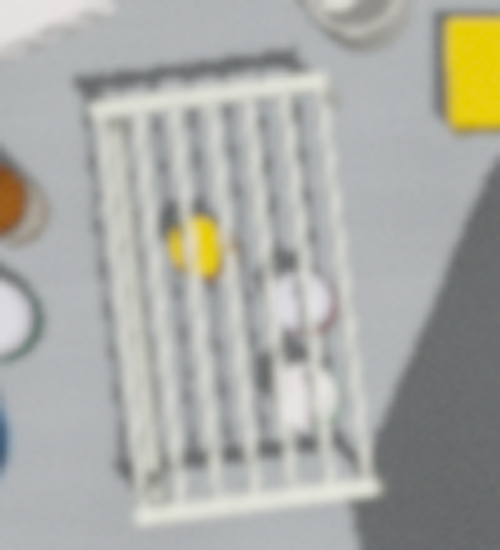

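View pics/t_reach.png

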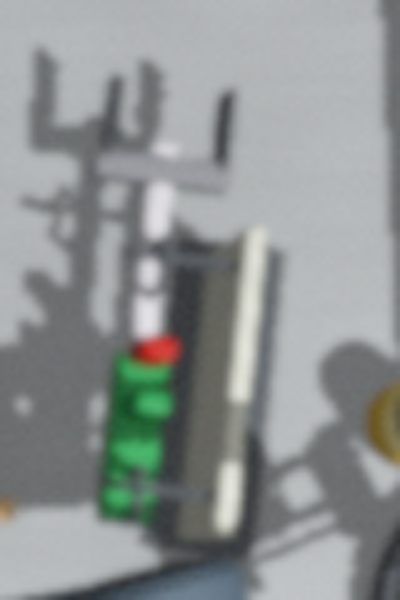

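View pics/s_rack.png

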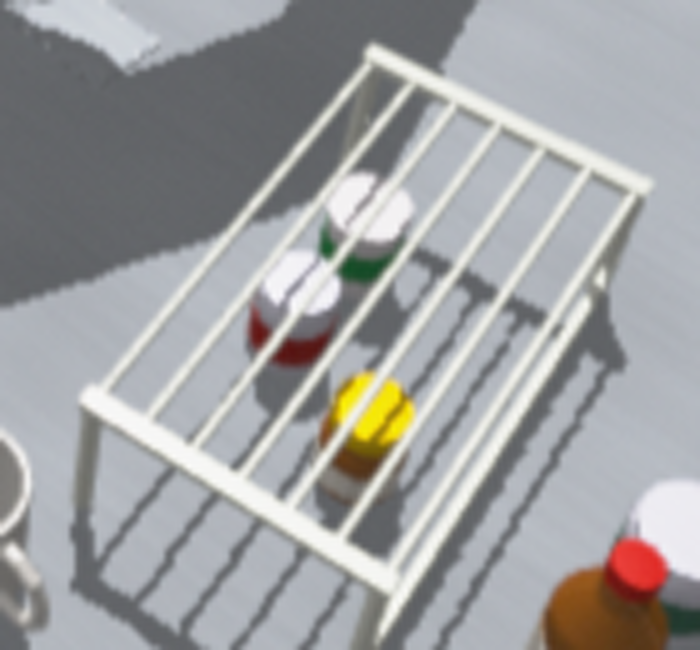

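View pics/s_reach.png

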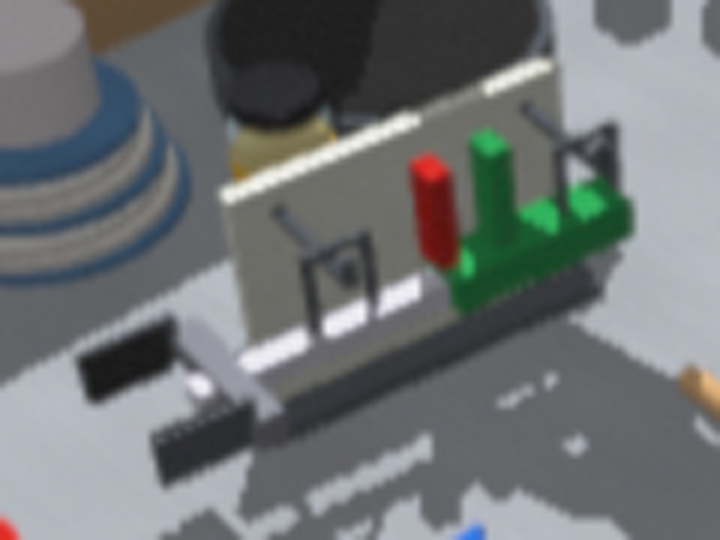

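Run:
```python
from h import *
np.set_printoptions(precision=4,suppress=True)
t=cam('top');s=cam('scene')
T=lambda u,v:(380+u/5,150+v/5); S=lambda u,v:(195+u/6,110+v/6)
TR=lambda u,v:(200+u/5,160+v/5); SR=lambda u,v:(335+u/5,200+v/5)
print('trig',tri(t,T(158,349),s,S(432,165)))
print('post',tri(t,T(154,403),s,S(490,138)))
print('trig@z',plane(t,*T(158,349),.192),plane(s,*S(432,165),.192))
print('post@z',plane(t,*T(154,403),.192),plane(s,*S(490,138),.192))
print('plate front top',tri(t,T(256,232),s,S(230,190)))
print('plate rear top',tri(t,T(228,530),s,S(548,65)), plane(t,*T(228,530),.177),plane(t,*T(256,232),.177))
print('loopF',plane(t,*T(149,288),.164), 'loopR',plane(t,*T(130,490),.164))
for n,uv in dict(cornA=(95,105),cornB=(328,80),cornC=(380,488),cornD=(138,520)).items(): print(n,plane(t,*TR(*uv),.106))
for n,uv in dict(cornB=(88,400),cornA=(390,585),cornC=(372,50),cornD=(650,187)).items(): print('s',n,plane(s,*SR(*uv),.106))
print('jar',plane(t,*TR(197,246),.068),plane(s,*SR(375,413),.068))
print('can',plane(t,*TR(302,303),.066),plane(s,*SR(300,285),.066))
print('yog',plane(t,*TR(300,393),.064),plane(s,*SR(370,207),.064))
for uv in ((306,158),(364,152),(370,195),(314,204)): print('tub',plane(t,*uv,.065))
for n,uv,z in (('mug',(269,156),.08),('spongebox',(297,174),.05),('spat',(365,250),.01),('yel',(464,234),.11),('redcap',(400,127),.1)): print(n,plane(t,*uv,z))
```

```text
trig (array([ 0.4938, -0.3455,  0.1864]), np.float64(0.0022716285779110154))
post (array([ 0.4523, -0.3406,  0.1871]), np.float64(0.0028905782428162554))
trig@z [ 0.4941 -0.3453  0.192 ] [ 0.4979 -0.3382  0.192 ]
post@z [ 0.453  -0.3408  0.192 ] [ 0.4559 -0.3339  0.192 ]
plate front top (array([ 0.584 , -0.4262,  0.1743]), np.float64(0.002876391805785687))
plate rear top (array([ 0.3552, -0.3968,  0.1663]), np.float64(0.00430189241229252)) [ 0.3565 -0.3963  0.177 ] [ 0.5847 -0.4266  0.177 ]
loopF [ 0.5439 -0.3449  0.164 ] loopR [ 0.3883 -0.3249  0.164 ]
cornA [0.669  0.4081 0.106 ]
cornB [0.6866 0.2205 0.106 ]
cornC [0.3594 0.1798 0.106 ]
cornD [0.337  0.3708 0.106 ]
s cornB [0.6916 0.2308 0.106 ]
s cornA [0.669  0.4128 0.106 ]
s cornC [0.3629 0.1908 0.106 ]
s cornD [0.3408 0.3765 0.106 ]
jar [0.5579 0.3318 0.068 ] [0.5639 0.3393 0.068 ]
can [0.5102 0.2465 0.066 ] [0.519  0.2548 0.066 ]
yog [0.4373 0.2484 0.064 ] [0.4381 0.2499 0.064 ]
tub [0.7665 0.0586 0.065 ]
tub [ 0.788 -0.181  0.065]
tub [ 0.6087 -0.2012  0.065 ]
tub [0.575  0.0279 0.065 ]
mug [0.7739 0.2095 0.08  ]
spongebox [0.7028 0.097  0.05  ]
spat [ 0.3866 -0.1798  0.01  ]
yel [ 0.4416 -0.5645  0.11  ]
redcap [ 0.8819 -0.3273  0.1   ]
```

```bash
cat >> h.py <<'E'
def go(x,y,z,head):
    """TCP target, heading of tool y in deg, pointing down -> shift (mm), rotvec (deg) in tool axes"""
    o=robot.get_obs(); R0=R.from_quat(o['tool_rot'])
    a=np.radians(head); ty=np.array([np.cos(a),np.sin(a),0]); tz=np.array([0,0,-1.]); tx=np.cross(ty,tz)
    R1=R.from_matrix(np.stack([tx,ty,tz],1))
    d=R0.as_matrix().T@(np.array([x,y,z])-o['position'])*1000
    return np.round(d,1),np.round(np.degrees((R0.inv()*R1).as_rotvec()),2)
def st():
    o=robot.get_obs(); M=R.from_quat(o['tool_rot']).as_matrix()
    print('t',round(o['time'],2),'tcp',np.round(o['position'],4),'head',np.round(np.degrees(np.arctan2(M[1,1],M[0,1])),2),'tilt',np.round(M[:,2],3),'w',round(o['grip_width']*1000,1),'F',np.round(o['ft_force'],1),'M',np.round(o['moment'],2))
E
python3 - <<'E'
from h import *
st();print(go(.475,-.340,.25,-7.5))
E
```

```text
t 0.3 tcp [ 0.2496 -0.5727  0.2222] head -66.46 tilt [-0.     0.001 -1.   ] w 87.0 F [-0.2 -0.6 -1.3] M [-0.01  0.01  0.01]
(array([ 299.6, -123.4,  -27.7]), array([-3.000e-02, -3.000e-02, -5.896e+01]))
```

Emit:
carry_out(series=[[0, 0, -40, 0, 0, 0, 1], [50, -20, -40, 0, 0, -10, 1], [100, -41, -40, 0, 0, -20, 1], [150, -62, -36, 0, 0, -30, 1], [200, -82, -32, 0, 0, -40, 1], [250, -103, -28, 0, 0, -50, 1], [300, -123, -28, 0, 0, -59, 1], [300, -123, -28, 0, 0, -59, 1]])

```text
time: 1.3
position: [0.4776, -0.337, 0.2503]
tool_rot: [0.75, 0.662, 0.001, -0.001]
ft_force: [0.3, -0.1, -0.4]
grip_width: 0.087
```

Run:
```python
from h import *
st()
t=cam('top');s=cam('scene')
crop(t,360,140,470,280,5,'t1');crop(s,195,80,335,200,5,'s1')
p=robot.get_obs()['position']
print(proj(t,p),proj(s,p))
```

```text
t 1.3 tcp [ 0.4776 -0.337   0.2503] head -7.13 tilt [ 0.     0.002 -1.   ] w 87.0 F [ 0.3 -0.1 -0.4] M [-0.02 -0.1   0.01]
(np.float64(413.0169764578666), np.float64(223.46116134408243)) (np.float64(270.05477600000717), np.float64(120.74882932241289))
```

View pics/s1.png

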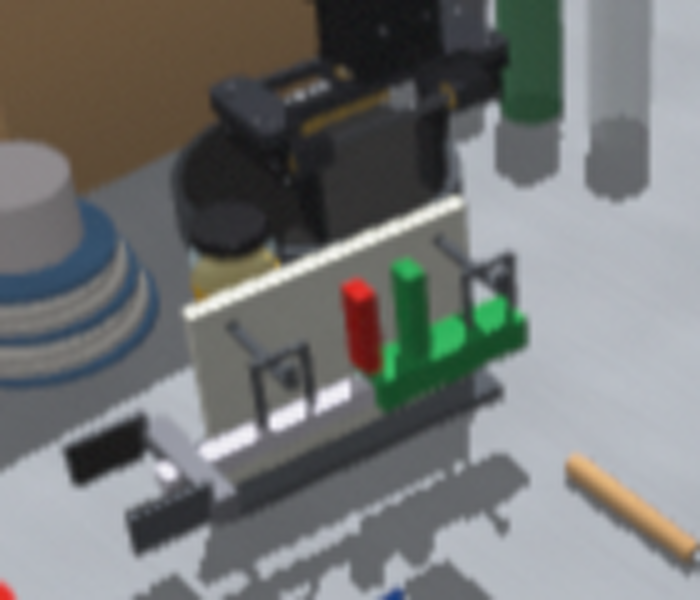

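View pics/t1.png

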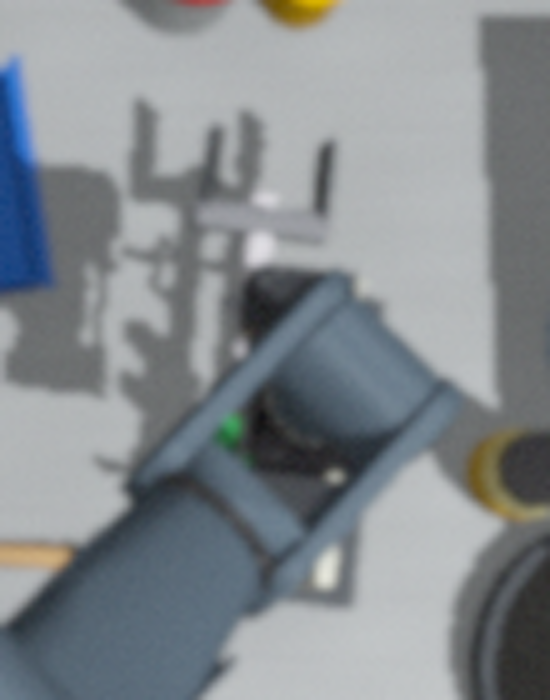

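Run:
```python
from h import *
s=cam('scene')
im=s['pixels'][85:150,230:310,::-1].astype(float)
im=np.clip((im/255)**.45*255,0,255).astype(np.uint8)
cv2.imwrite('pics/s1b.png',cv2.resize(im,None,fx=9,fy=9,interpolation=cv2.INTER_CUBIC))
```

```text
(no output)
```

View pics/s1b.png

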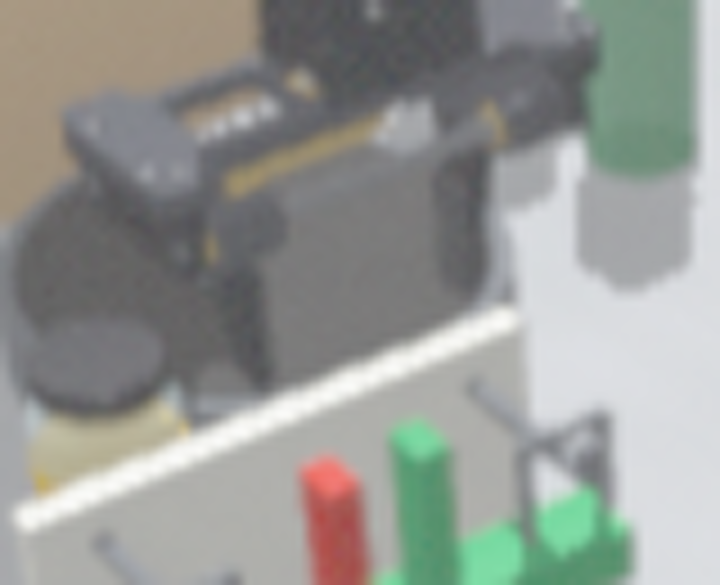

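Run:
```python
from h import *
s=cam('scene');t=cam('top')
p=robot.get_obs()['position']
n=np.array([.13,.99,0])
for d in(-.0095,0,.0095): print(d,proj(s,p+n*d))
h=np.array([.9914,-.1305,0])
for sg in(-.05,.05): print(proj(s,p+n*.0095+sg*h))
for dx in (0,):
  for q in ([.475,-.34,.192],[.4735,-.343,.192],[.477,-.336,.192]): print(proj(s,q),proj(t,q))
```

```text
-0.0095 (np.float64(268.489256159318), np.float64(119.26702100368463))
0 (np.float64(270.0076861797034), np.float64(120.47971601539966))
0.0095 (np.float64(271.53779372841893), np.float64(121.70173729185198))
(np.float64(283.4171346492424), np.float64(116.6890181210458))
(np.float64(259.26545848049966), np.float64(126.88028806986435))
(np.float64(271.5367038556972), np.float64(134.55225177222417)) (np.float64(410.3805292205516), np.float64(224.8297900394774))
(np.float64(271.29679794024474), np.float64(134.02826274308975)) (np.float64(411.1838980229721), np.float64(225.2121405952022))
(np.float64(271.8577658540436), np.float64(135.25349736047139)) (np.float64(409.30961561263575), np.float64(224.32010580493136))
```

Run:
```python
from h import *
st();print(go(.475,-.341,.2,-7.5))
```

```text
t 1.55 tcp [ 0.4747 -0.3413  0.2503] head -7.58 tilt [-0.  0. -1.] w 87.0 F [-0.  -0.2  0.1] M [-0.01 -0.13  0.01]
(array([ 0.3,  0.3, 50.3]), array([-0.03, -0.02, -0.08]))
```

Emit:
carry_out(series=[[0, 0, 25, 0, 0, 0, 1], [0, 0, 50, 0, 0, 0, 1], [0, 0, 50, 0, 0, 0, 1], [0, 0, 50, 0, 0, 0, 1]])

```text
time: 2.05
position: [0.4746, -0.3425, 0.2011]
tool_rot: [0.753, 0.658, 0.0, 0.0]
ft_force: [-0.8, 0.5, -0.4]
grip_width: 0.0869
```

Run:
```python
from h import *
st()
s=cam('scene')
im=s['pixels'][85:165,225:315,::-1].astype(float)
im=np.clip((im/255)**.45*255,0,255).astype(np.uint8)
cv2.imwrite('pics/s2.png',cv2.resize(im,None,fx=7,fy=7,interpolation=cv2.INTER_CUBIC))
st()
```

```text
t 2.05 tcp [ 0.4746 -0.3425  0.2011] head -7.67 tilt [ 0.    -0.001 -1.   ] w 86.9 F [-0.8  0.5 -0.4] M [ 0.   -0.13 -0.04]
t 2.1 tcp [ 0.4749 -0.3425  0.2014] head -7.65 tilt [ 0.001 -0.001 -1.   ] w 87.0 F [ 0.4 -0.4  0.6] M [-0.03 -0.11 -0.07]
```

View pics/s2.png

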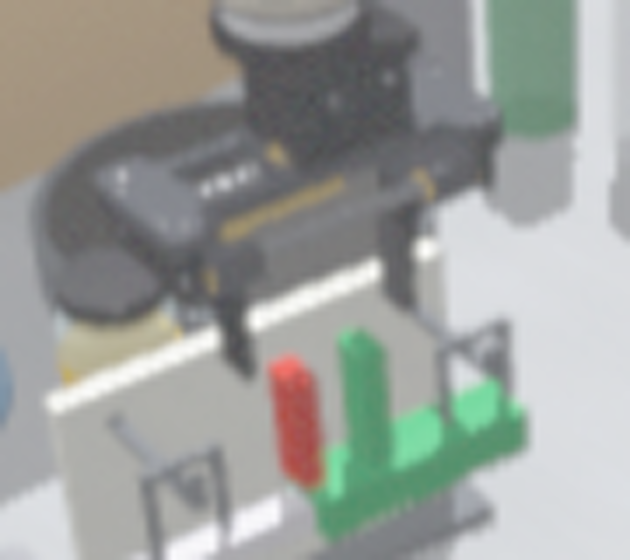

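Emit:
carry_out(series=[[0, 0, 25, 0, 0, 0, 1], [0, 0, 45, 0, 0, 0, 1], [0, 0, 54, 0, 0, 0, 1], [0, 0, 54, 0, 0, 0, 1], [0, 0, 54, 0, 0, 0, 1]])

```text
time: 2.72
position: [0.4756, -0.3431, 0.1485]
tool_rot: [0.753, 0.658, 0.0, 0.002]
ft_force: [0.1, 0.2, -0.1]
grip_width: 0.087
```

Emit:
carry_out(series=[[0, 0, 0, 0, 0, 0, 0.5], [0, 0, 0, 0, 0, 0, 0.4], [0, 0, 0, 0, 0, 0, 0.32], [0, 0, 0, 0, 0, 0, 0.32], [0, 0, 0, 0, 0, 0, 0.32], [0, 0, 0, 0, 0, 0, 0.32]], force=30)

```text
time: 3.48
position: [0.475, -0.3429, 0.1485]
tool_rot: [0.753, 0.658, -0.0, 0.001]
ft_force: [-2.1, 0.6, 1.4]
grip_width: 0.0576
```

Run:
```python
from h import *
st()
s=cam('scene')
im=s['pixels'][85:205,195:315,::-1].astype(float)
im=np.clip((im/255)**.45*255,0,255).astype(np.uint8)
cv2.imwrite('pics/s3.png',cv2.resize(im,None,fx=5,fy=5,interpolation=cv2.INTER_CUBIC))
```

```text
t 3.48 tcp [ 0.475  -0.3429  0.1485] head -7.64 tilt [ 0.001 -0.002 -1.   ] w 57.6 F [-2.1  0.6  1.4] M [ 0.06  0.38 -0.  ]
```

View pics/s3.png

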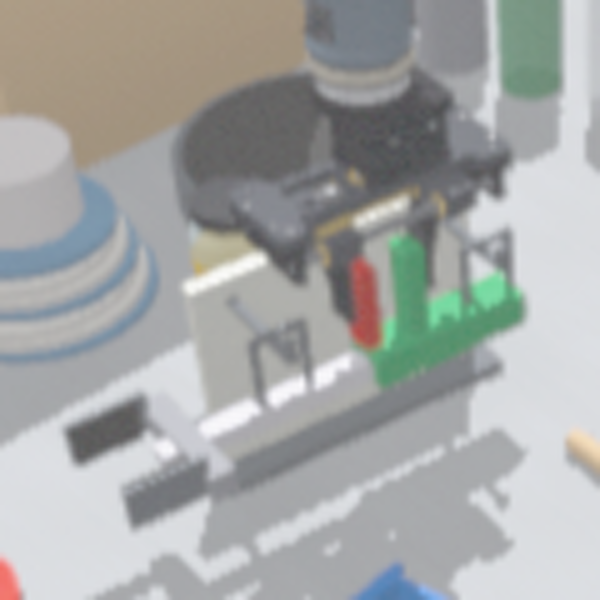

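Emit:
carry_out(series=[[0, 0, -12, 0, 0, 0, 0.32], [0, 0, -26, 0, 0, 0, 0.32], [0, 0, -26, 0, 0, 0, 0.32], [0, 0, -26, 0, 0, 0, 0.32]])

```text
time: 4.03
position: [0.4751, -0.3427, 0.1746]
tool_rot: [0.753, 0.658, -0.0, 0.001]
ft_force: [-0.6, 0.5, -2.5]
grip_width: 0.0576
```

Run:
```python
from h import *
st()
s=cam('scene')
im=s['pixels'][85:205,195:315,::-1].astype(float)
im=np.clip((im/255)**.45*255,0,255).astype(np.uint8)
cv2.imwrite('pics/s4.png',cv2.resize(im,None,fx=5,fy=5,interpolation=cv2.INTER_CUBIC))
```

```text
t 4.03 tcp [ 0.4751 -0.3427  0.1746] head -7.64 tilt [ 0.002 -0.002 -1.   ] w 57.6 F [-0.6  0.5 -2.5] M [-0.03  0.    0.02]
```

View pics/s4.png

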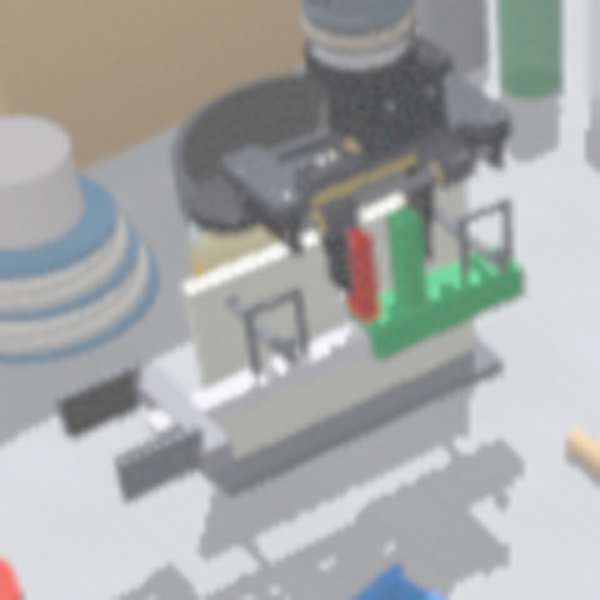

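Emit:
carry_out(series=[[30, 0, 0, 0, 0, 0, 0.32], [70, 0, 0, 0, 0, 0, 0.32], [110, 0, 0, 0, 0, 0, 0.32], [130, 0, -20, 0, 0, 0, 0.32], [130, 0, -20, 0, 0, 0, 0.32]])

```text
time: 4.7
position: [0.4929, -0.2127, 0.1949]
tool_rot: [0.752, 0.659, 0.0, 0.002]
ft_force: [0.1, -0.8, -3.0]
grip_width: 0.0578
```

```bash
cat >> h.py <<'E'
def reach(px,py,back,rz,head,lat=0):
    """tool target so that jaw point is 'back' m short of (px,py), lat m to reacher's left; rz reacher origin height"""
    a=np.radians(head); d=np.array([np.cos(a),np.sin(a)]); n=np.array([-d[1],d[0]])
    g=np.array([px,py])-d*(.214+back)+n*lat
    print('tcp target',np.round(g,4),rz+.0625)
    return go(g[0],g[1],rz+.0625,head)
E
python3 - <<'E'
from h import *
st(); print(reach(.4377,.249,.11,.1,97,.005))
E
```

```text
t 4.7 tcp [ 0.4929 -0.2127  0.1949] head -7.5 tilt [ 0.003 -0.003 -1.   ] w 57.8 F [ 0.1 -0.8 -3. ] M [-0.08 -0.01  0.01]
tcp target [ 0.4722 -0.0732] 0.1625
(array([135.7, -38.8,  31.9]), array([ 1.000e-02,  2.800e-01, -1.045e+02]))
```

Emit:
carry_out(series=[[30, 0, 0, 0, 0, -8, 0.32], [60, 0, 0, 0, 0, -18, 0.32], [90, -10, 0, 0, 0, -28, 0.32], [120, -20, 0, 0, 0, -38, 0.32], [136, -39, 0, 0, 0, -48, 0.32], [136, -39, 0, 0, 0, -58, 0.32], [136, -39, 0, 0, 0, -68, 0.32], [136, -39, 0, 0, 0, -76, 0.32]])

```text
time: 5.7
position: [0.4722, -0.074, 0.1939]
tool_rot: [0.185, 0.983, -0.001, 0.002]
ft_force: [0.8, 0.7, -2.6]
grip_width: 0.0579
```

Run:
```python
from h import *
st(); print(reach(.4377,.249,.11,.04,97,.005))
```

```text
t 5.7 tcp [ 0.4722 -0.074   0.1939] head 68.73 tilt [ 0.003 -0.004 -1.   ] w 57.9 F [ 0.8  0.7 -2.6] M [-0.01 -0.11  0.02]
tcp target [ 0.4722 -0.0732] 0.10250000000000001
(array([ 0.7,  0.9, 91.4]), array([ -0.18,   0.21, -28.27]))
```

Emit:
carry_out(series=[[0, 0, 0, 0, 0, -10, 0.32], [0, 0, 20, 0, 0, -19, 0.32], [0, 0, 50, 0, 0, -28, 0.32], [0, 0, 91, 0, 0, -28, 0.32], [0, 0, 91, 0, 0, -28, 0.32], [0, 0, 91, 0, 0, -28, 0.32]])

```text
time: 6.45
position: [0.4733, -0.0751, 0.1033]
tool_rot: [-0.058, 0.998, -0.002, 0.002]
ft_force: [1.5, -0.3, -2.5]
grip_width: 0.0578
```

Run:
```python
from h import *
st()
t=cam('top');s=cam('scene')
crop(t,210,160,350,280,5,'t5');crop(s,285,130,475,320,4,'s5')
```

```text
t 6.45 tcp [ 0.4733 -0.0751  0.1033] head 96.7 tilt [ 0.004 -0.004 -1.   ] w 57.8 F [ 1.5 -0.3 -2.5] M [ 0.05 -0.17 -0.05]
```

View pics/t5.png

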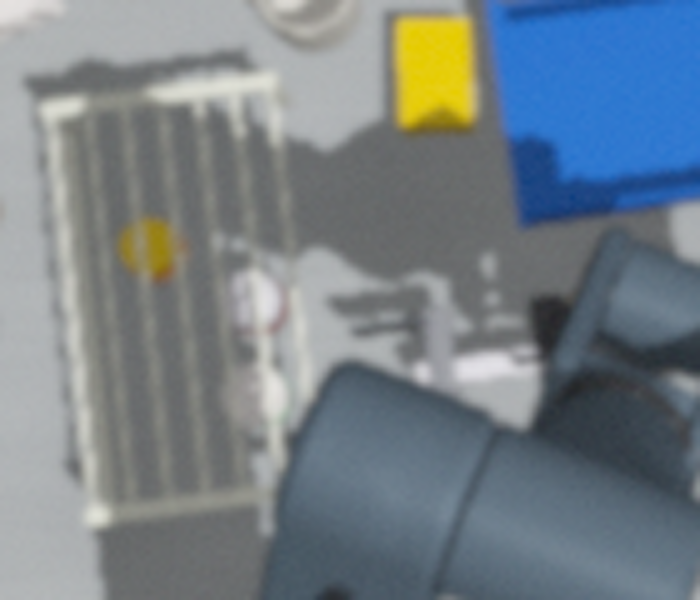

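View pics/s5.png

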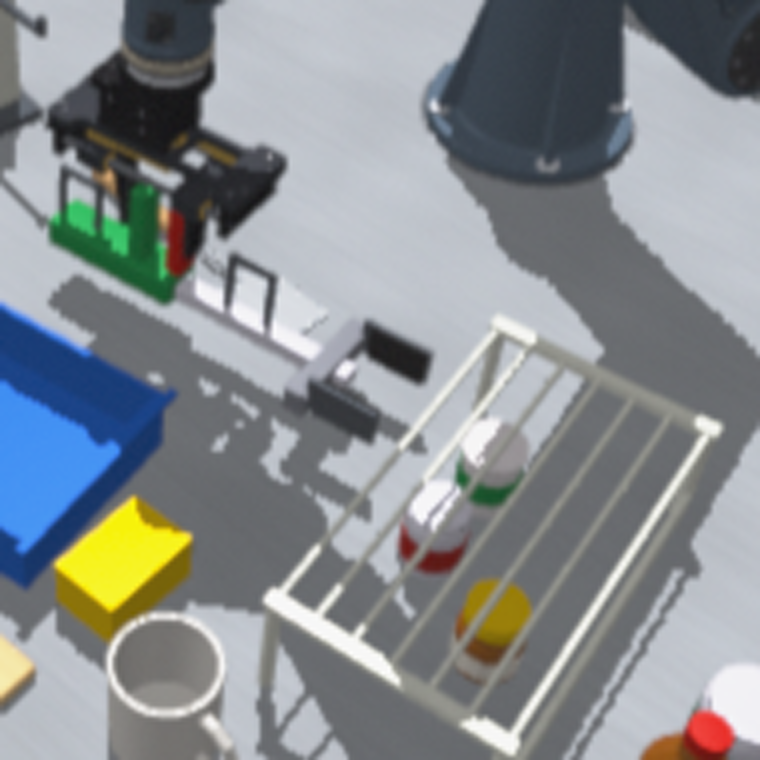

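Run:
```python
from h import *
s=cam('scene'); o=robot.get_obs(); p=o['position']
M=R.from_quat(o['tool_rot']).as_matrix(); d=M[:,1]; n=np.array([-d[1],d[0],0])
base=p+np.array([0,0,-.0625])
for nm,y in(('L in',.037),('L out',.046),('R in',-.037),('R out',-.046)):
    q=base+d*.2425+n*y+np.array([0,0,.042]); u=np.array(proj(s,q)); print(nm,q.round(4),u.round(1),((u-[285,130])*4).round(0))
for nm,y in(('xhead L top',.054),('xhead R top',-.054)):
    q=base+d*.161+n*y+np.array([0,0,.032]); u=np.array(proj(s,q)); print(nm,((u-[285,130])*4).round(0))
for nm,x in(('post',-.021),('trig',.0195)):
    q=base+d*x+np.array([0,0,.106]); u=np.array(proj(s,q)); print(nm,((u-[285,130])*4).round(0))
```

```text
L in [0.4086 0.1616 0.0824] [392.5 217.8] [430. 351.]
L out [0.3997 0.1605 0.0824] [393.9 216.2] [435. 345.]
R in [0.4821 0.1703 0.0824] [380.7 231.7] [383. 407.]
R out [0.491  0.1713 0.0824] [379.2 233.5] [377. 414.]
xhead L top [353. 303.]
xhead R top [283. 380.]
post [143. 183.]
trig [182. 203.]
```

Run:
```python
from h import *
st(); print(reach(.438,.250,.11,.006,97,.003)); print(reach(.438,.250,.0,.006,97,.003))
```

```text
t 6.6 tcp [ 0.4737 -0.0749  0.1043] head 96.72 tilt [ 0.006 -0.005 -1.   ] w 57.4 F [-0.1 -0.6 -2.6] M [-0.   -0.15  0.02]
tcp target [ 0.4745 -0.072 ] 0.0685
(array([-0.9,  3. , 35.7]), array([-0.32,  0.33, -0.27]))
tcp target [0.4611 0.0372] 0.0685
(array([ -0.4, 113. ,  35.1]), array([-0.32,  0.33, -0.27]))
```

Emit:
carry_out(series=[[-1, 3, 18, 0, 0, 0, 0.32], [-1, 3, 35, 0, 0, 0, 0.32], [-1, 3, 35, 0, 0, 0, 0.32], [-1, 30, 35, 0, 0, 0, 0.32], [-1, 55, 35, 0, 0, 0, 0.32], [-1, 80, 35, 0, 0, 0, 0.32], [-1, 80, 35, 0, 0, 0, 0.32], [-1, 80, 35, 0, 0, 0, 0.32]])

```text
time: 7.6
position: [0.4667, 0.004, 0.0697]
tool_rot: [-0.059, 0.998, -0.003, 0.004]
ft_force: [0.2, 0.3, -1.9]
grip_width: 0.0579
```

Run:
```python
from h import *
st()
s=cam('scene')
crop(s,285,130,475,320,4,'s6'); print(reach(.438,.250,.0,.006,97,.003))
```

```text
t 7.6 tcp [0.4667 0.004  0.0697] head 96.75 tilt [ 0.009 -0.006 -1.   ] w 57.9 F [ 0.2  0.3 -1.9] M [ 0.03 -0.12  0.04]
tcp target [0.4611 0.0372] 0.0685
(array([ 1.7, 33.9,  0.8]), array([-0.38,  0.46, -0.29]))
```

View pics/s6.png

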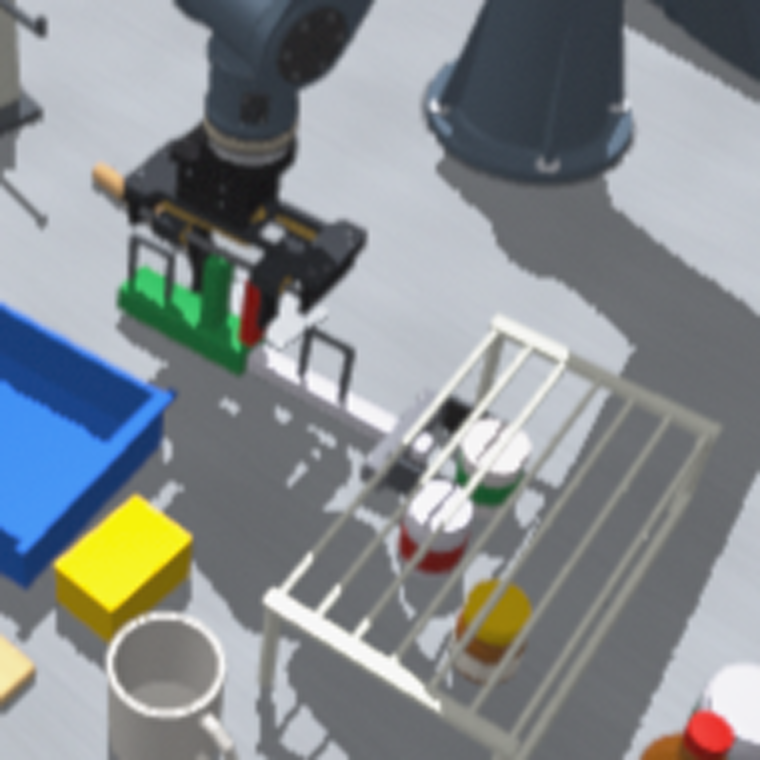

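Emit:
carry_out(series=[[1, 12, 0, 0, 0, 0, 0.32], [1, 22, 0, 0, 0, 0, 0.32], [1, 32, 0, 0, 0, 0, 0.32], [1, 34, 0, 0, 0, 0, 0.32], [1, 34, 0, 0, 0, 0, 0.32]])

```text
time: 8.28
position: [0.4617, 0.0377, 0.0693]
tool_rot: [-0.059, 0.998, -0.003, 0.004]
ft_force: [0.7, -0.0, -3.0]
grip_width: 0.0575
```

Run:
```python
from h import *
st()
s=cam('scene')
crop(s,355,200,475,320,6,'s7')
```

```text
t 8.28 tcp [0.4617 0.0377 0.0693] head 96.75 tilt [ 0.009 -0.006 -1.   ] w 57.5 F [ 0.7 -0.  -3. ] M [ 0.01 -0.17 -0.03]
```

View pics/s7.png

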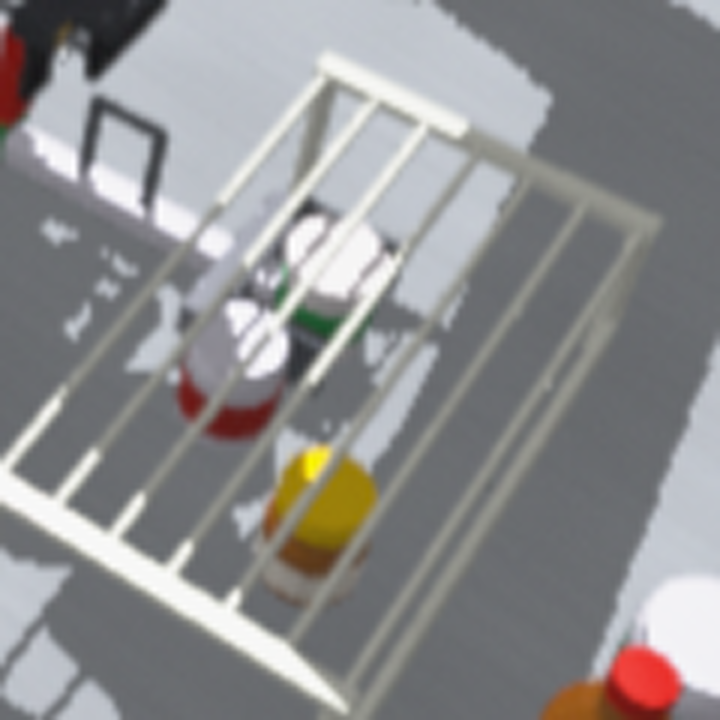

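Emit:
carry_out(series=[[0, 0, 0, 0, 0, 0, 0.2], [0, 0, 0, 0, 0, 0, 0.1], [0, 0, 0, 0, 0, 0, 0], [0, 0, 0, 0, 0, 0, -0.1], [0, 0, 0, 0, 0, 0, -0.1], [0, 0, 0, 0, 0, 0, -0.1]], force=35)

```text
time: 9.07
position: [0.4618, 0.0374, 0.0693]
tool_rot: [-0.059, 0.998, -0.003, 0.004]
ft_force: [-0.0, -2.1, 0.6]
grip_width: 0.0486
```

Run:
```python
from h import *
st()
s=cam('scene')
crop(s,355,200,475,320,6,'s8')
```

```text
t 9.07 tcp [0.4618 0.0374 0.0693] head 96.74 tilt [ 0.009 -0.006 -1.   ] w 48.6 F [-0.  -2.1  0.6] M [0.29 0.11 0.13]
```

View pics/s8.png

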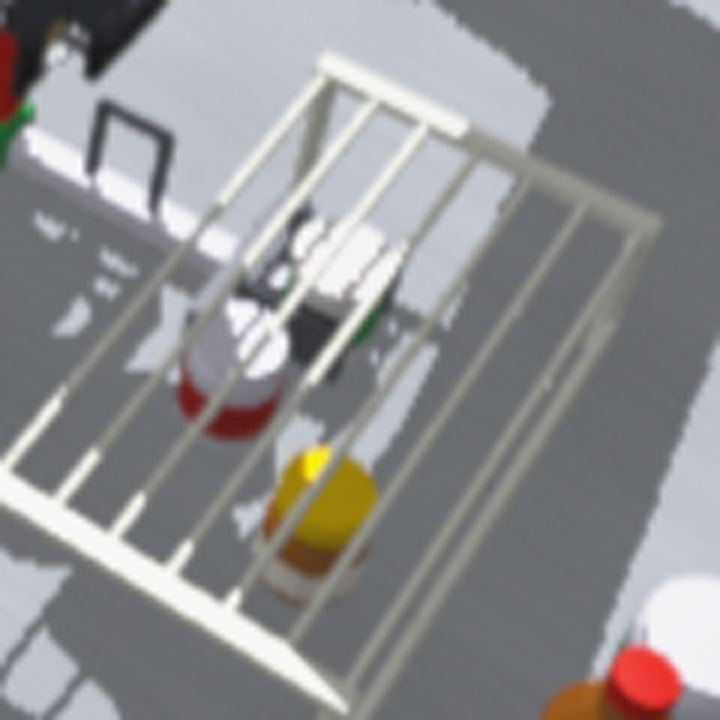

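Emit:
carry_out(series=[[0, 0, -6, 0, 0, 0, -0.1], [0, 0, -12, 0, 0, 0, -0.1], [0, -15, -12, 0, 0, 0, -0.1], [0, -40, -12, 0, 0, 0, -0.1], [0, -75, -12, 0, 0, 0, -0.1], [0, -105, -12, 0, 0, 0, -0.1], [0, -125, -12, 0, 0, 0, -0.1], [0, -125, -12, 0, 0, 0, -0.1]])

```text
time: 10.12
position: [0.4772, -0.089, 0.0822]
tool_rot: [-0.057, 0.998, -0.004, 0.005]
ft_force: [-0.6, -0.0, -3.5]
grip_width: 0.0482
```

Run:
```python
from h import *
st()
s=cam('scene')
crop(s,285,130,475,320,4,'s9')
```

```text
t 10.12 tcp [ 0.4772 -0.089   0.0822] head 96.55 tilt [ 0.011 -0.007 -1.   ] w 48.2 F [-0.6 -0.  -3.5] M [ 0.07 -0.1  -0.01]
```

View pics/s9.png

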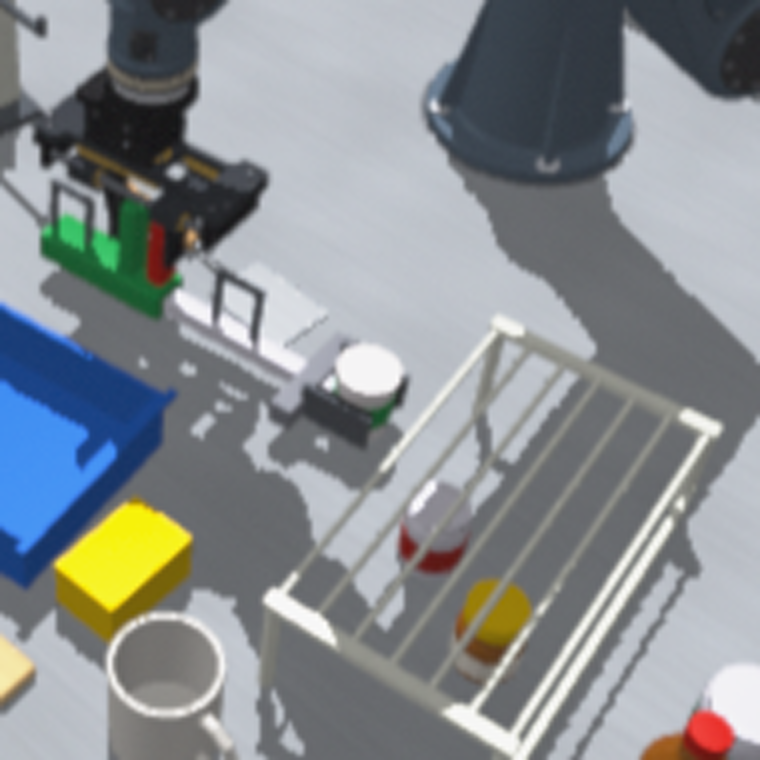

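Run:
```python
from h import *
s=cam('scene');t=cam('top')
cam('scene','s10')
for uv in ((306,158),(364,152),(370,195),(314,204)): print('t',plane(t,*uv,.065))
print(reach(.695,-.13,0,.12,8))
```

```text
t [0.76645201 0.0585732  0.065     ]
t [ 0.7879889  -0.18102156  0.065     ]
t [ 0.60865726 -0.20122902  0.065     ]
t [0.57503292 0.02793386 0.065     ]
tcp target [ 0.4831 -0.1598] 0.1825
(array([   0.7,  -74.8, -100. ]), array([4.000e-02, 6.000e-01, 8.877e+01]))
```

View pics/s10.png

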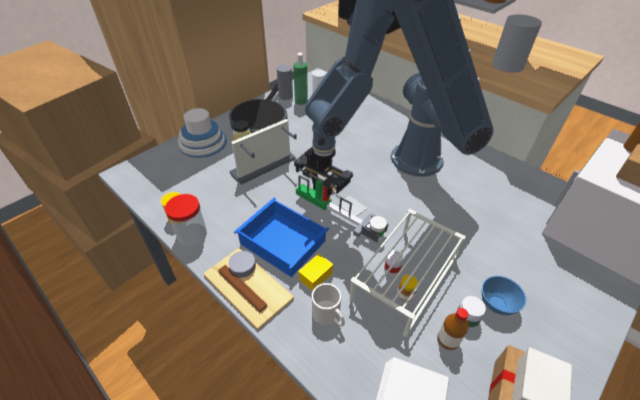

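Emit:
carry_out(series=[[0, 0, -35, 0, 0, 0, -0.1], [0, 0, -70, 0, 0, 5, -0.1], [0, -20, -100, 0, 0, 13, -0.1], [0, -40, -100, 0, 0, 22, -0.1], [0, -60, -100, 0, 0, 31, -0.1], [0, -75, -100, 0, 0, 40, -0.1], [0, -75, -100, 0, 0, 49, -0.1], [0, -75, -100, 0, 0, 57, -0.1]])

```text
time: 11.32
position: [0.483, -0.1587, 0.1821]
tool_rot: [0.426, 0.905, -0.001, 0.004]
ft_force: [-0.1, -0.2, -4.1]
grip_width: 0.0483
```

Run:
```python
from h import *
s=cam('scene')
for uv in ((237,236),(277,202),(328,231),(293,272)): print('s',plane(s,*uv,.065).round(3))
st();print(reach(.695,-.13,0,.12,8))
```

```text
s [ 0.799 -0.152  0.065]
s [ 0.61  -0.174  0.065]
s [0.584 0.04  0.065]
s [0.769 0.073 0.065]
t 11.38 tcp [ 0.4831 -0.1587  0.1821] head 39.38 tilt [ 0.007 -0.004 -1.   ] w 48.3 F [ 1.5  1.7 -2.9] M [0.09 0.07 0.3 ]
tcp target [ 0.4831 -0.1598] 0.1825
(array([-0.8, -0.7, -0.4]), array([ 0.25,  0.38, 31.38]))
```

Emit:
carry_out(series=[[0, 0, 0, 0, 0, 10, -0.1], [0, 0, 0, 0, 0, 20, -0.1], [0, 0, 0, 0, 0, 30, -0.1], [0, 0, 0, 0, 0, 31, -0.1], [0, 0, 0, 0, 0, 31, -0.1]])

```text
time: 12.0
position: [0.4828, -0.158, 0.182]
tool_rot: [0.652, 0.758, 0.0, 0.003]
ft_force: [0.7, -0.7, -3.4]
grip_width: 0.0487
```

Run:
```python
from h import *
s=cam('scene');t=cam('top');st()
crop(t,290,135,450,255,5,'t11');crop(s,200,120,340,285,4,'s11')
```

```text
t 12.1 tcp [ 0.483  -0.1583  0.1821] head 8.53 tilt [ 0.006 -0.004 -1.   ] w 48.5 F [ 0.1  0.2 -2.8] M [-0.04  0.08 -0.01]
```

View pics/t11.png

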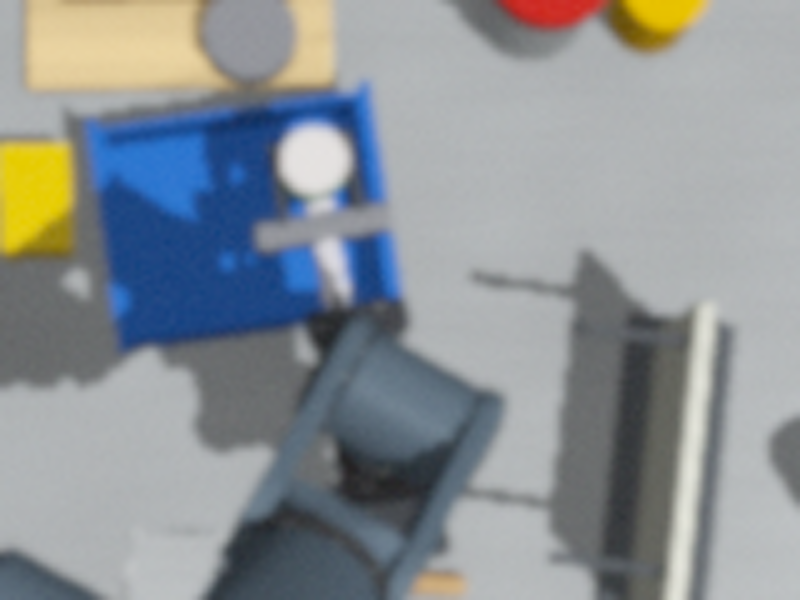

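View pics/s11.png

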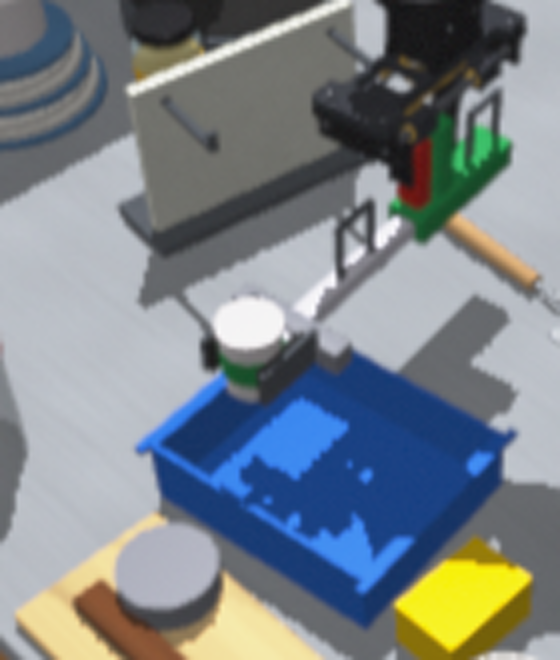

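Run:
```python
from h import *
s=cam('scene');t=cam('top')
T=lambda u,v:(290+u/5,135+v/5);S=lambda u,v:(200+u/4,120+v/4)
a=[plane(t,*T(*q),.065) for q in((88,120),(368,85),(402,300),(122,348))]
b=[plane(s,*S(*q),.065) for q in((365,590),(140,445),(330,345),(512,435))]
print(np.round(a,3),np.mean(a,0));print(np.round(b,3),np.mean(b,0))
print('piece',plane(t,*T(313,158),.179),plane(s,*S(248,322),.179))
o=robot.get_obs();d=R.from_quat(o['tool_rot']).as_matrix()[:,1];print('jaw',o['position']+d*.2185)
```

```text
[[ 0.762  0.052  0.065]
 [ 0.788 -0.179  0.065]
 [ 0.609 -0.203  0.065]
 [ 0.573  0.026  0.065]] [ 0.68283729 -0.07596977  0.065     ]
[[ 0.762  0.058  0.065]
 [ 0.791 -0.172  0.065]
 [ 0.611 -0.145  0.065]
 [ 0.577  0.034  0.065]] [ 0.68503709 -0.05634425  0.065     ]
piece [ 0.70563562 -0.12598723  0.179     ] [ 0.70699615 -0.12128819  0.179     ]
jaw [ 0.69915472 -0.12636785  0.18331543]
```

Emit:
carry_out(series=[[0, 0, 20, 0, 0, 0, -0.1], [0, 0, 42, 0, 0, 0, -0.1], [0, 0, 42, 0, 0, 0, -0.1], [0, 0, 42, 0, 0, 0, 0.1], [0, 0, 42, 0, 0, 0, 0.2], [0, 0, 42, 0, 0, 0, 0.32], [0, 0, 42, 0, 0, 0, 0.32], [0, 0, 42, 0, 0, 0, 0.32]])

```text
time: 13.2
position: [0.4834, -0.1587, 0.1403]
tool_rot: [0.653, 0.757, 0.001, 0.004]
ft_force: [0.2, 0.5, -2.2]
grip_width: 0.0573
```

Emit:
carry_out(series=[[0, 0, -20, 0, 0, 0, 0.32], [0, 0, -45, 0, 0, 0, 0.32], [0, 0, -45, 0, 0, 0, 0.32]])

```text
time: 13.58
position: [0.4845, -0.1593, 0.1868]
tool_rot: [0.653, 0.757, 0.001, 0.006]
ft_force: [0.1, 0.5, -3.7]
grip_width: 0.0578
```

Run:
```python
from h import *
s=cam('scene');t=cam('top');st()
crop(t,200,135,450,255,3,'t12');crop(s,200,120,470,330,3,'s12')
```

```text
t 13.68 tcp [ 0.4828 -0.1584  0.1849] head 8.47 tilt [ 0.006 -0.004 -1.   ] w 57.9 F [ 0.1 -0.1 -2.6] M [-0.01 -0.03  0.02]
```

View pics/t12.png

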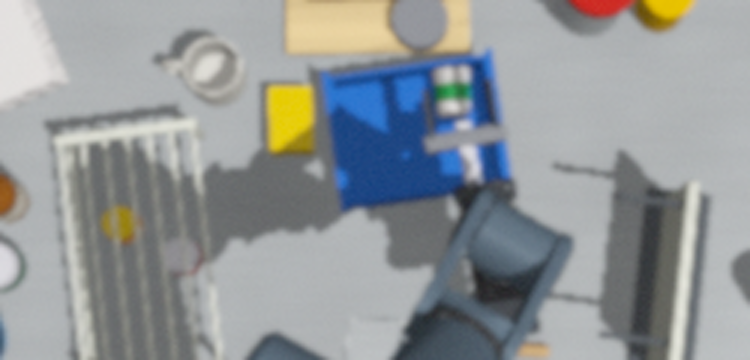

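View pics/s12.png

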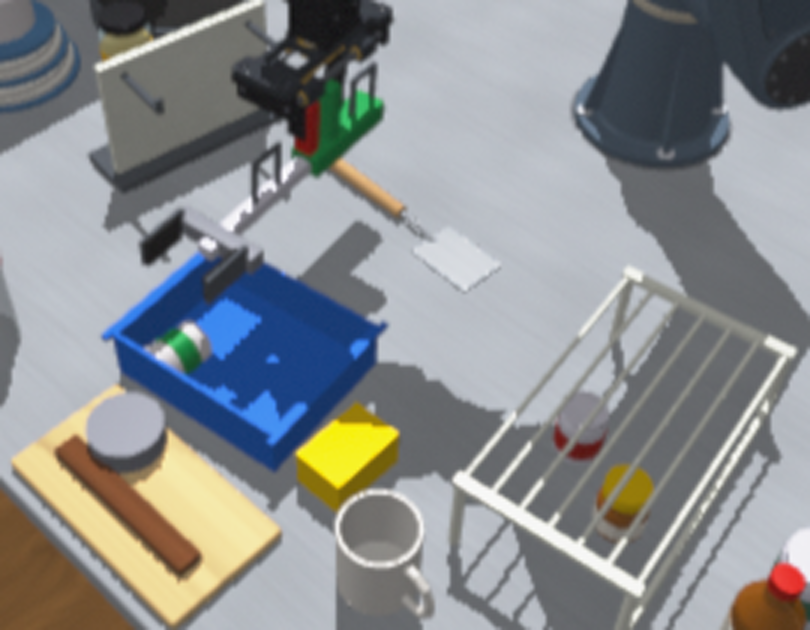

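Run:
```python
from h import *
s=cam('scene');t=cam('top')
crop(s,355,220,455,320,7,'s13');crop(t,210,170,280,260,7,'t13')
print(reach(.515,.252,.12,.1,97))
```

```text
tcp target [ 0.5557 -0.0795] 0.1625
(array([67. , 84.1, 21.9]), array([ 3.000e-02,  3.600e-01, -8.854e+01]))
```

View pics/s13.png

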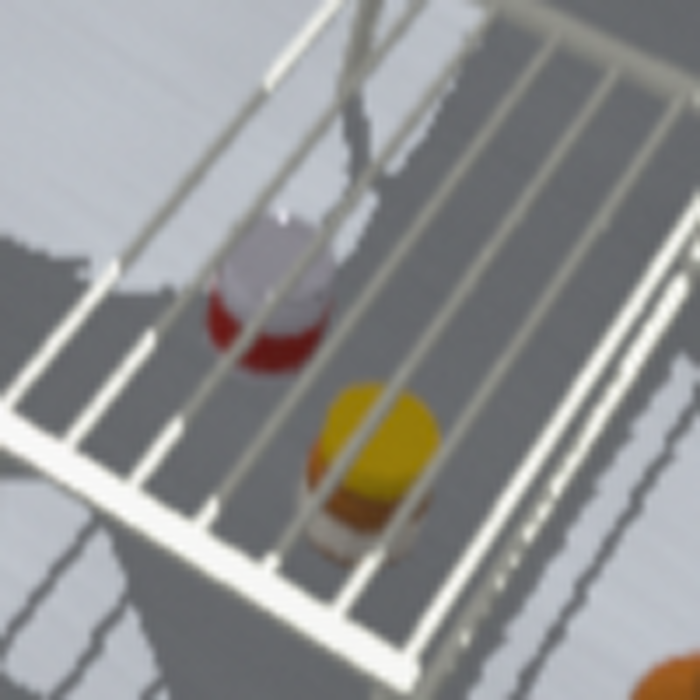

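View pics/t13.png

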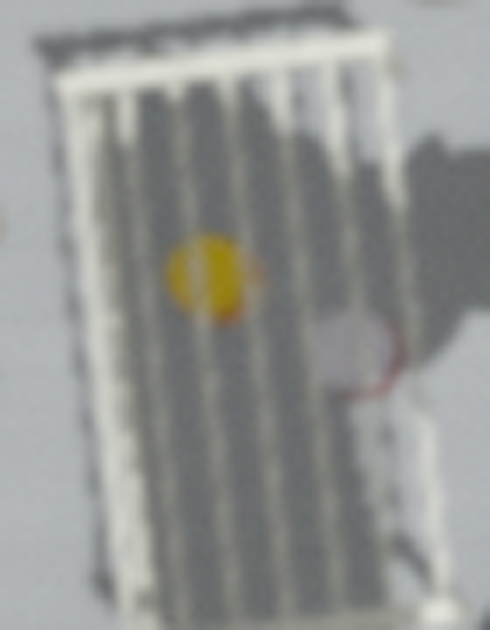

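Run:
```python
from h import *
s=cam('scene');t=cam('top')
S=lambda u,v:(355+u/7,220+v/7);T=lambda u,v:(210+u/7,170+v/7)
print('can',plane(s,*S(275,260),.066).round(4),plane(t,*T(357,352),.066).round(4))
print('jar',plane(s,*S(380,440),.068).round(4),plane(t,*T(210,278),.068).round(4))
```

```text
can [0.5209 0.2535 0.066 ] [0.5115 0.2441 0.066 ]
jar [0.566  0.3383 0.068 ] [0.5557 0.3293 0.068 ]
```

Emit:
carry_out(series=[[15, 15, 0, 0, 0, -9, 0.32], [30, 35, 0, 0, 0, -19, 0.32], [45, 55, 0, 0, 0, -29, 0.32], [60, 75, 0, 0, 0, -39, 0.32], [67, 84, 0, 0, 0, -49, 0.32], [67, 84, 0, 0, 0, -59, 0.32], [67, 84, 0, 0, 0, -69, 0.32], [67, 84, 0, 0, 0, -79, 0.32]])

```text
time: 14.88
position: [0.5553, -0.0793, 0.1834]
tool_rot: [0.019, 1.0, -0.001, 0.002]
ft_force: [0.2, 0.2, -2.4]
grip_width: 0.0573
```

Run:
```python
from h import *
st(); print(reach(.516,.249,.115,.006,97,-.000))
```

```text
t 14.88 tcp [ 0.5553 -0.0793  0.1834] head 87.8 tilt [ 0.003 -0.003 -1.   ] w 57.3 F [ 0.2  0.2 -2.4] M [ 0.05 -0.13  0.09]
tcp target [ 0.5561 -0.0775] 0.0685
(array([ -0.3,   2.1, 114.9]), array([-0.16,  0.19, -9.2 ]))
```

Run:
```python
from h import *
print(reach(.516,.249,.115,.04,90,0));print(reach(.516,.249,.115,.006,90,0))
```

```text
tcp target [ 0.516 -0.08 ] 0.10250000000000001
(array([39.6, -2. , 80.8]), array([-0.15,  0.2 , -2.2 ]))
tcp target [ 0.516 -0.08 ] 0.0685
(array([ 39.7,  -1.9, 114.8]), array([-0.15,  0.2 , -2.2 ]))
```

Emit:
carry_out(series=[[20, -2, 0, 0, 0, -2.2, 0.32], [40, -2, 20, 0, 0, -2.2, 0.32], [40, -2, 50, 0, 0, -2.2, 0.32], [40, -2, 90, 0, 0, -2.2, 0.32], [40, -2, 114, 0, 0, -2.2, 0.32], [40, 30, 114, 0, 0, -2.2, 0.32], [40, 68, 114, 0, 0, -2.2, 0.32], [40, 68, 114, 0, 0, -2.2, 0.32]])

```text
time: 15.88
position: [0.5174, -0.0079, 0.0683]
tool_rot: [-0.002, 1.0, -0.001, 0.001]
ft_force: [-0.7, 0.2, -3.2]
grip_width: 0.0578
```

Run:
```python
from h import *
s=cam('scene');st()
crop(s,320,200,460,320,5,'s14');print(reach(.516,.249,.0,.006,90,0))
t=cam('top');crop(t,210,170,290,260,6,'t14')
```

```text
t 15.93 tcp [ 0.5181 -0.0092  0.0685] head 90.15 tilt [ 0.002 -0.003 -1.   ] w 57.6 F [ 0.7 -0.  -2.9] M [-0.03 -0.17 -0.04]
tcp target [0.516 0.035] 0.0685
(array([ 2. , 44.2, -0.1]), array([-0.15,  0.14,  0.15]))
```

View pics/s14.png

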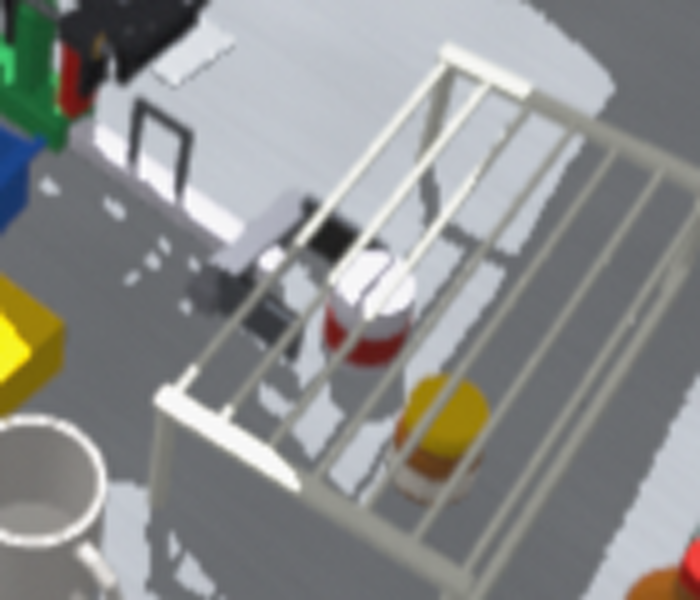

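View pics/t14.png

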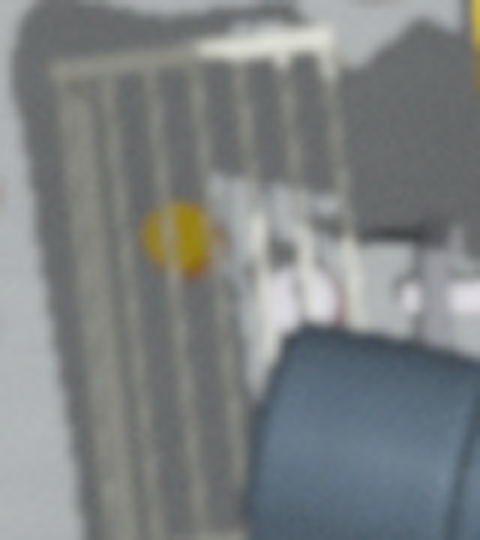

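Emit:
carry_out(series=[[0, 12, 0, 0, 0, 0, 0.32], [0, 24, 0, 0, 0, 0, 0.32], [0, 36, 0, 0, 0, 0, 0.32], [0, 44, 0, 0, 0, 0, 0.32], [0, 46, 0, 0, 0, 0, 0.32], [0, 46, 0, 0, 0, 0, 0.32]])

```text
time: 16.73
position: [0.5185, 0.0361, 0.0686]
tool_rot: [-0.001, 1.0, -0.002, 0.002]
ft_force: [0.3, -0.4, -2.8]
grip_width: 0.0575
```

Run:
```python
from h import *
s=cam('scene');st()
crop(s,320,200,460,320,5,'s15')
```

```text
t 16.77 tcp [0.5185 0.0359 0.0686] head 90.08 tilt [ 0.003 -0.003 -1.   ] w 57.6 F [ 0.3  0.1 -3.4] M [ 0.03 -0.17 -0.04]
```

View pics/s15.png

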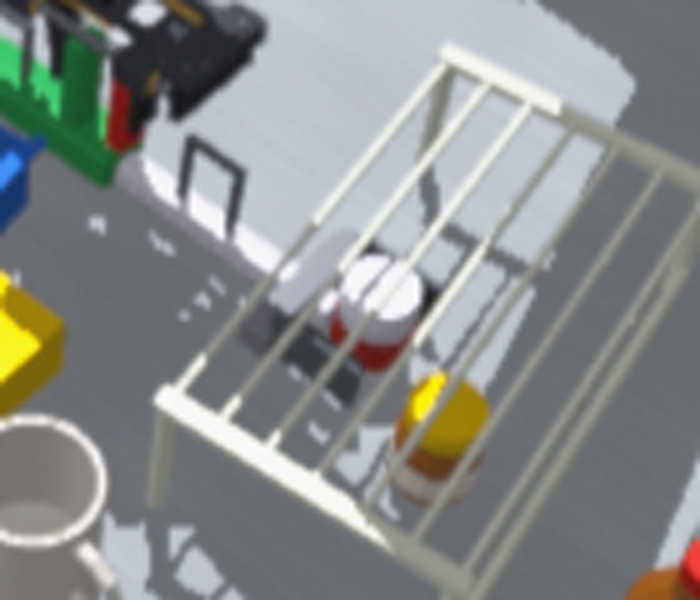

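Emit:
carry_out(series=[[0, 0, 0, 0, 0, 0, 0.2], [0, 0, 0, 0, 0, 0, 0.1], [0, 0, 0, 0, 0, 0, 0], [0, 0, 0, 0, 0, 0, -0.1], [0, 0, 0, 0, 0, 0, -0.1], [0, 0, 0, 0, 0, 0, -0.1], [0, 0, -6, 0, 0, 0, -0.1], [0, 0, -10, 0, 0, 0, -0.1]])

```text
time: 17.77
position: [0.5188, 0.0361, 0.0788]
tool_rot: [-0.001, 1.0, -0.001, 0.002]
ft_force: [0.3, 0.0, -3.8]
grip_width: 0.0489
```

Run:
```python
from h import *
s=cam('scene');st()
crop(s,320,200,460,320,5,'s16')
```

```text
t 17.82 tcp [0.519  0.036  0.0793] head 90.08 tilt [ 0.005 -0.003 -1.   ] w 48.6 F [-0.2 -0.4 -2.9] M [-0.07 -0.19 -0.02]
```

View pics/s16.png

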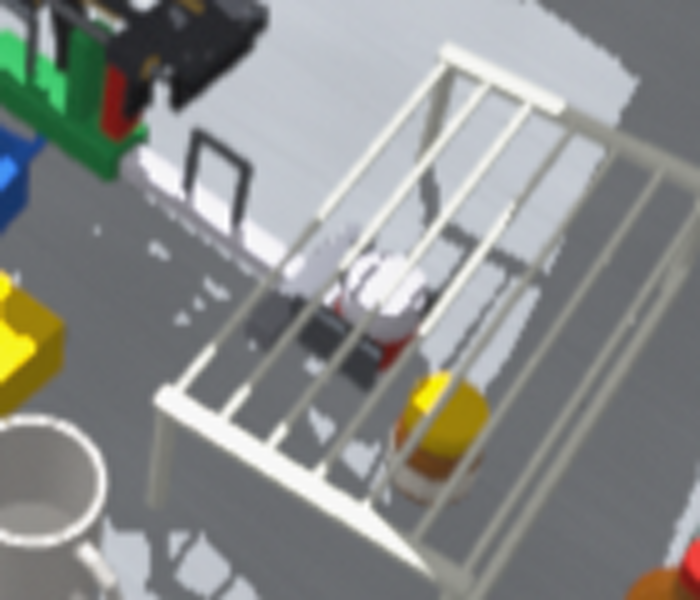

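Can gripped and lifted (48.6 mm). Withdraw, then lift.

Emit:
carry_out(series=[[0, -20, 0, 0, 0, 0, -0.1], [0, -50, 0, 0, 0, 0, -0.1], [0, -85, 0, 0, 0, 0, -0.1], [0, -115, 0, 0, 0, 0, -0.1], [0, -130, 0, 0, 0, 0, -0.1], [0, -130, -30, 0, 0, 0, -0.1], [0, -130, -70, 0, 0, 0, -0.1], [0, -130, -105, 0, 0, 0, -0.1]])

```text
time: 18.82
position: [0.5184, -0.093, 0.1858]
tool_rot: [-0.001, 1.0, -0.001, 0.002]
ft_force: [-0.0, -0.2, -2.8]
grip_width: 0.0488
```

Run:
```python
from h import *
s=cam('scene');st()
crop(s,200,120,460,320,3,'s17')
# tub local -> world
for l in ((0,.06),(0.0,0.0)):
    a=np.radians(7.5);c,sn=np.cos(a),np.sin(a);w=(.684+c*l[0]-sn*l[1],-.072+sn*l[0]+c*l[1]);print(w)
    print(reach(w[0],w[1],.004,.12,12))
```

```text
t 18.88 tcp [ 0.521  -0.0938  0.1902] head 90.12 tilt [ 0.012 -0.006 -1.   ] w 48.5 F [ 1.1 -0.4 -0.9] M [-0.21 -0.28 -0.23]
(np.float64(0.6761684284667969), np.float64(-0.012513308317571373))
tcp target [ 0.4629 -0.0578] 0.1825
(array([58.1, 36.1,  6.7]), array([ 0.2 ,  0.82, 78.12]))
(np.float64(0.684), np.float64(-0.072))
tcp target [ 0.4708 -0.1173] 0.1825
(array([ 50.4, -23.4,   7.2]), array([ 0.2 ,  0.82, 78.12]))
```

View pics/s17.png

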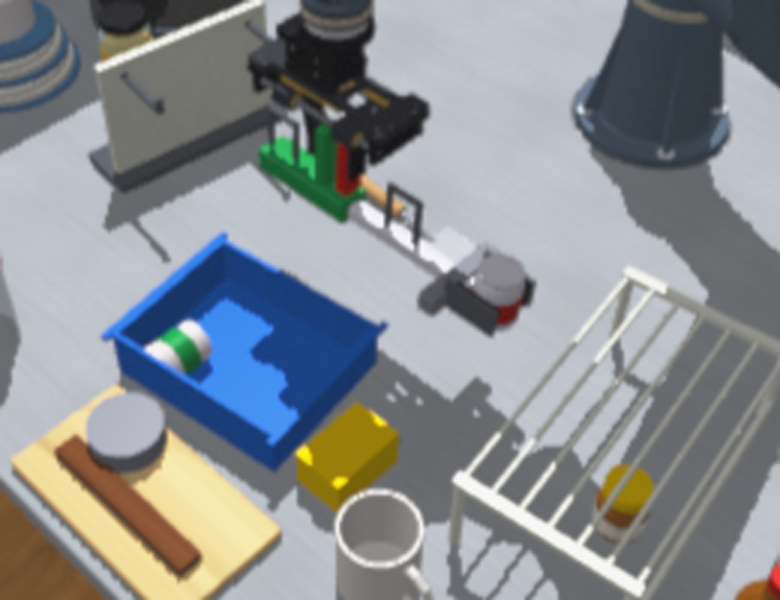

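Emit:
carry_out(series=[[15, 10, 0, 0, 0, 9, -0.1], [30, 20, 0, 0, 0, 19, -0.1], [45, 25, 0, 0, 0, 29, -0.1], [57, 28, 5, 0, 0, 39, -0.1], [57, 28, 5, 0, 0, 49, -0.1], [57, 28, 5, 0, 0, 59, -0.1], [57, 28, 5, 0, 0, 69, -0.1], [57, 28, 5, 0, 0, 78, -0.1]])

```text
time: 19.88
position: [0.4632, -0.065, 0.1835]
tool_rot: [0.63, 0.776, 0.002, 0.006]
ft_force: [-0.9, 0.1, -3.1]
grip_width: 0.0487
```

Run:
```python
from h import *
st()
t=cam('top');crop(t,290,135,450,255,5,'t18');st()
```

```text
t 19.88 tcp [ 0.4632 -0.065   0.1835] head 11.84 tilt [ 0.011 -0.005 -1.   ] w 48.7 F [-0.9  0.1 -3.1] M [-0.02  0.02 -0.04]
t 19.93 tcp [ 0.4633 -0.0651  0.1836] head 11.63 tilt [ 0.011 -0.005 -1.   ] w 48.6 F [ 0.7  0.4 -2.6] M [0.24 0.06 0.31]
```

View pics/t18.png

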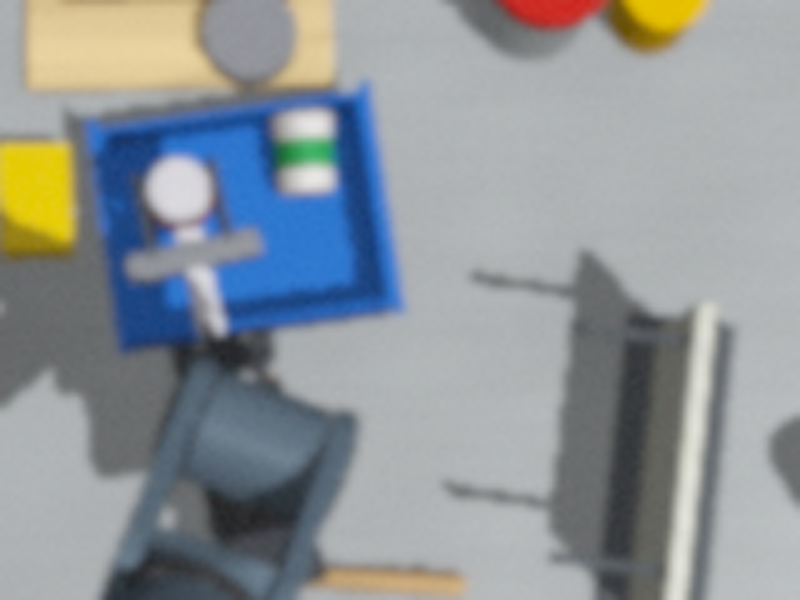

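Emit:
carry_out(series=[[0, 0, 20, 0, 0, 0, -0.1], [0, 0, 44, 0, 0, 0, -0.1], [0, 0, 44, 0, 0, 0, -0.1], [0, 0, 44, 0, 0, 0, 0.1], [0, 0, 44, 0, 0, 0, 0.2], [0, 0, 44, 0, 0, 0, 0.32], [0, 0, 44, 0, 0, 0, 0.32], [0, 0, 44, 0, 0, 0, 0.32]])

```text
time: 20.92
position: [0.4639, -0.0654, 0.1398]
tool_rot: [0.632, 0.775, 0.002, 0.006]
ft_force: [0.0, 0.2, -2.5]
grip_width: 0.0573
```

Emit:
carry_out(series=[[0, 0, -20, 0, 0, 0, 0.32], [0, 0, -45, 0, 0, 0, 0.32], [0, 0, -45, 0, 0, 0, 0.32]])

```text
time: 21.3
position: [0.4648, -0.0657, 0.1862]
tool_rot: [0.632, 0.775, 0.002, 0.008]
ft_force: [0.9, -0.8, -3.0]
grip_width: 0.0578
```

Run:
```python
from h import *
s=cam('scene');t=cam('top');st()
crop(t,200,135,450,255,3,'t19');crop(s,200,120,470,330,3,'s19')
print(reach(.561,.334,.15,.12,87))
```

```text
t 21.4 tcp [ 0.4631 -0.0651  0.1845] head 11.62 tilt [ 0.011 -0.005 -1.   ] w 57.7 F [-0.2  0.6 -2.7] M [-0.01 -0.06  0.01]
tcp target [ 0.5419 -0.0295] 0.1825
(array([19. , 84.4,  2.7]), array([  0.23,   0.72, -75.38]))
```

View pics/t19.png

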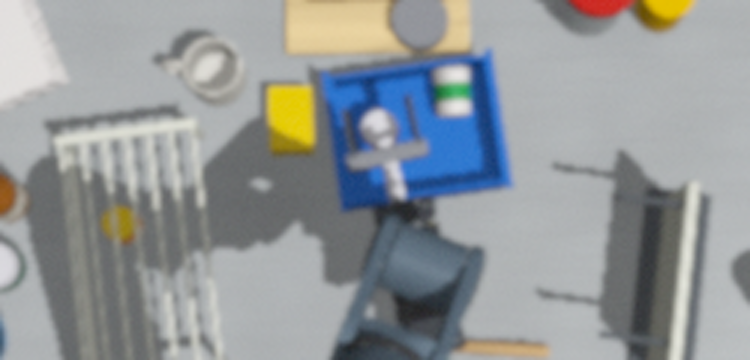

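View pics/s19.png

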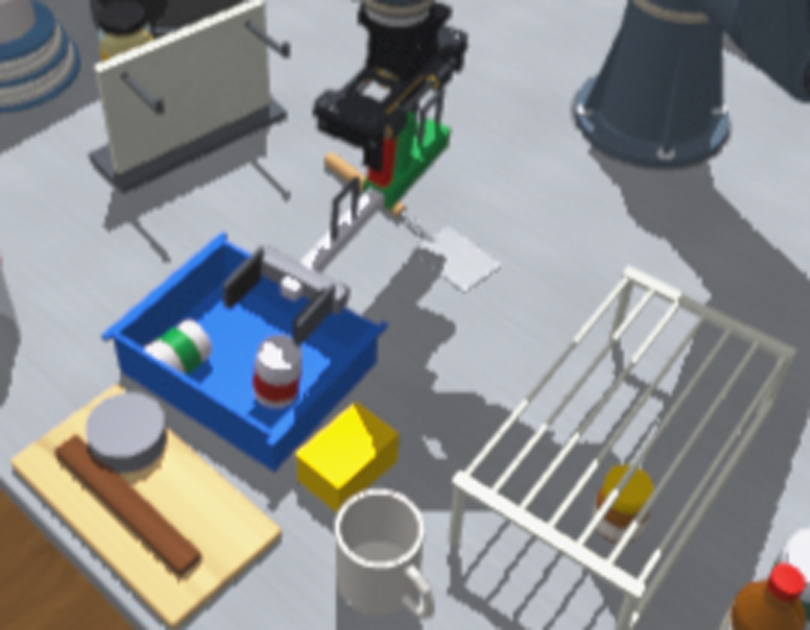

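Run:
```python
from h import *
print(reach(.561,.334,.195,.12,87))
```

```text
tcp target [ 0.5396 -0.0744] 0.1825
(array([-24.6,  73. ,   2.9]), array([  0.23,   0.72, -75.38]))
```

Emit:
carry_out(series=[[0, 15, 0, 0, 0, -9, 0.32], [-8, 30, 0, 0, 0, -19, 0.32], [-16, 45, 0, 0, 0, -29, 0.32], [-24, 60, 0, 0, 0, -39, 0.32], [-25, 73, 0, 0, 0, -49, 0.32], [-25, 73, 0, 0, 0, -59, 0.32], [-25, 73, 0, 0, 0, -69, 0.32], [-25, 73, 0, 0, 0, -75, 0.32]])

```text
time: 22.4
position: [0.5387, -0.0745, 0.1835]
tool_rot: [0.028, 1.0, -0.002, 0.004]
ft_force: [-0.1, 0.6, -3.5]
grip_width: 0.0574
```

Run:
```python
from h import *
st();print(reach(.561,.334,.195,.005,87));print(reach(.561,.334,.05,.005,87))
```

```text
t 22.4 tcp [ 0.5387 -0.0745  0.1835] head 86.84 tilt [ 0.008 -0.004 -1.   ] w 57.4 F [-0.1  0.6 -3.5] M [ 0.01 -0.16 -0.01]
tcp target [ 0.5396 -0.0744] 0.0675
(array([  0. ,   0.5, 116. ]), array([-0.19,  0.48, -0.16]))
tcp target [0.5472 0.0704] 0.0675
(array([  0.4, 145.5, 115.6]), array([-0.19,  0.48, -0.16]))
```

Emit:
carry_out(series=[[0, 0, 40, 0, 0.5, 0, 0.32], [0, 0, 80, 0, 0.5, 0, 0.32], [0, 0, 115, 0, 0.5, 0, 0.32], [0, 0, 115, 0, 0.5, 0, 0.32], [0, 35, 115, 0, 0.5, 0, 0.32], [0, 70, 115, 0, 0.5, 0, 0.32], [0, 105, 115, 0, 0.5, 0, 0.32], [0, 105, 115, 0, 0.5, 0, 0.32]])

```text
time: 23.4
position: [0.5451, 0.0322, 0.069]
tool_rot: [0.026, 1.0, -0.001, -0.0]
ft_force: [0.0, -1.3, -2.8]
grip_width: 0.0577
```

Run:
```python
from h import *
s=cam('scene');st()
crop(s,320,200,460,320,5,'s20');print(reach(.561,.334,.0,.005,87,0))
t=cam('top');crop(t,210,170,290,260,6,'t20')
```

```text
t 23.45 tcp [0.5454 0.0309 0.069 ] head 86.99 tilt [ 0.    -0.004 -1.   ] w 57.5 F [-0.3  1.  -2.6] M [-0.06 -0.18  0.01]
tcp target [0.5498 0.1203] 0.0675
(array([ 0.3, 89.5,  1.2]), array([-0.2 ,  0.02, -0.01]))
```

View pics/s20.png

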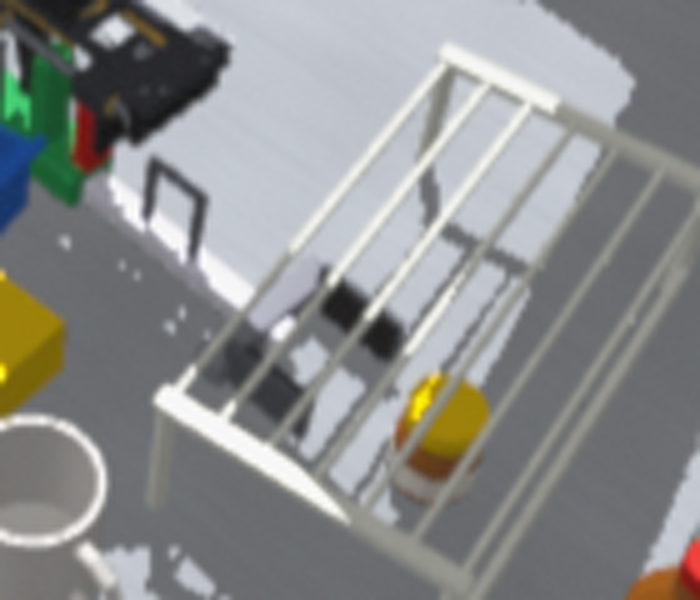

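View pics/t20.png

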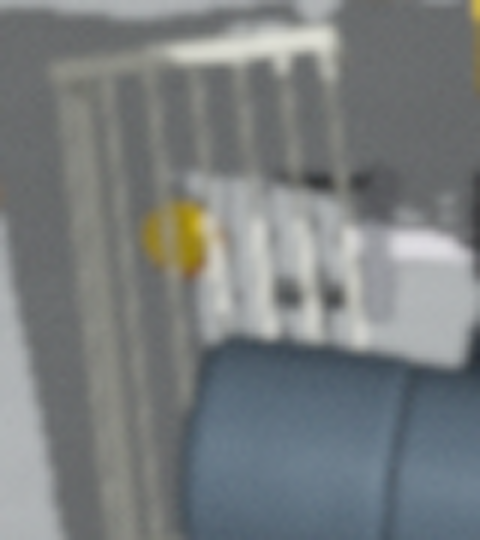

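Run:
```python
from h import *
s=cam('scene');t=cam('top'); o=robot.get_obs(); p=o['position']
M=R.from_quat(o['tool_rot']).as_matrix(); d=M[:,1]; n=np.array([-d[1],d[0],0]); base=p+np.array([0,0,-.0625])
def P(x,y,z):
    q=base+d*x+n*y; q[2]+=z; return ((np.array(proj(s,q))-[320,200])*5).round(0), ((np.array(proj(t,q))-[210,170])*6).round(0)
print('Ltip in top',P(.2425,.037,.042),'Rtip',P(.2425,-.037,.042),'R out',P(.2425,-.046,.042)); print('bar',P(.15,0,.032))
for b in(.0895,):
  for l in(0,.005,.01): print('jar top if ahead',b,l,P(.214+b,l,.068-base[2]))
print(plane(s,320+445/5,200+417/5,.068),plane(t,210+178/6,170+239/6,.068))
```

```text
Ltip in top (array([392., 324.]), array([267., 289.])) Rtip (array([312., 395.]), array([273., 182.])) R out (array([302., 404.]), array([274., 169.]))
bar (array([235., 276.]), array([406., 242.]))
jar top if ahead 0.0895 0 (array([441., 405.]), array([176., 229.]))
jar top if ahead 0.0895 0.005 (array([446., 400.]), array([176., 236.]))
jar top if ahead 0.0895 0.01 (array([452., 395.]), array([175., 243.]))
[0.56810902 0.33876418 0.068     ] [0.55525256 0.3306796  0.068     ]
```

Emit:
carry_out(series=[[2, 20, 0, 0, 0, 0, 0.32], [2, 40, 0, 0, 0, 0, 0.32], [2, 55, 0, 0, 0, 0, 0.32], [2, 70, 0, 0, 0, 0, 0.32], [2, 82, 0, 0, 0, 0, 0.32], [2, 90, 0, 0, 0, 0, 0.32], [2, 91, 0, 0, 0, 0, 0.32]])

```text
time: 24.48
position: [0.5487, 0.1206, 0.0683]
tool_rot: [0.027, 1.0, -0.002, 0.0]
ft_force: [-0.1, -0.2, -4.0]
grip_width: 0.0574
```

Run:
```python
from h import *
s=cam('scene');st()
crop(s,320,200,460,320,5,'s21')
```

```text
t 24.52 tcp [0.5487 0.1204 0.0683] head 86.83 tilt [ 0.    -0.004 -1.   ] w 57.6 F [-0.5 -0.4 -3. ] M [ 0.06 -0.12  0.02]
```

View pics/s21.png

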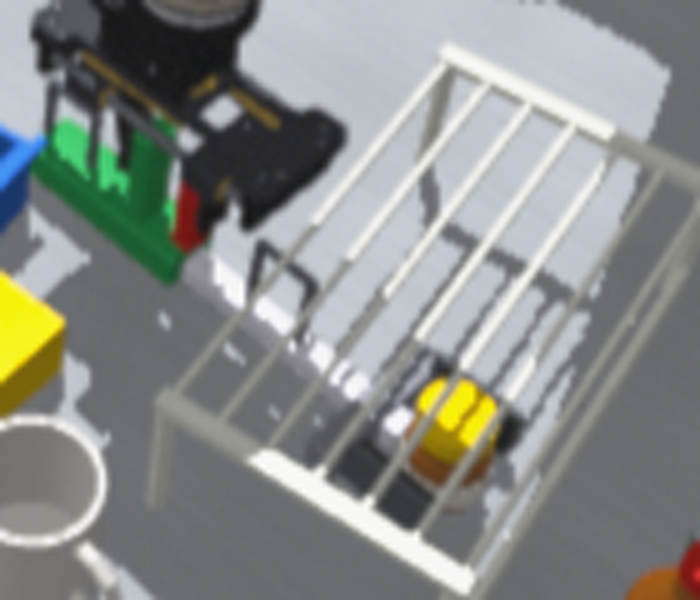

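Emit:
carry_out(series=[[0, 0, 0, 0, 0, 0, 0.2], [0, 0, 0, 0, 0, 0, 0.1], [0, 0, 0, 0, 0, 0, 0], [0, 0, 0, 0, 0, 0, -0.1], [0, 0, 0, 0, 0, 0, -0.1], [0, 0, 0, 0, 0, 0, -0.1], [0, 0, -3, 0, 0, 0, -0.1], [0, 0, -5, 0, 0, 0, -0.1]])

```text
time: 25.52
position: [0.5484, 0.1205, 0.0731]
tool_rot: [0.027, 1.0, -0.002, -0.0]
ft_force: [-0.4, 0.8, -4.3]
grip_width: 0.0491
```

Emit:
carry_out(series=[[0, -15, 0, 0, 0, 0, -0.1], [0, -30, 0, 0, 0, 0, -0.1], [0, -50, -3, 0, 0, 0, -0.1], [0, -50, -3, 0, 0, 0, -0.1]])

```text
time: 26.02
position: [0.546, 0.0684, 0.0766]
tool_rot: [0.029, 1.0, -0.002, 0.0]
ft_force: [-0.0, 0.3, -3.4]
grip_width: 0.0497
```

Run:
```python
from h import *
s=cam('scene');st()
crop(s,320,200,460,320,5,'s22')
```

```text
t 26.07 tcp [0.5459 0.0692 0.0765] head 86.71 tilt [-0.    -0.004 -1.   ] w 49.6 F [-0.6  0.3 -4.3] M [-0.12 -0.13 -0.02]
```

View pics/s22.png

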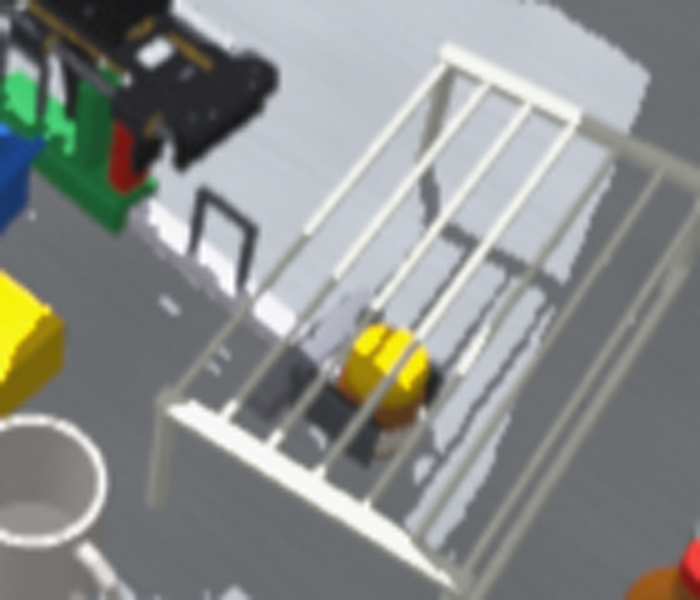

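Emit:
carry_out(series=[[0, -30, -2, 0, 0, 0, -0.1], [0, -65, -2, 0, 0, 0, -0.1], [0, -100, -2, 0, 0, 0, -0.1], [0, -130, -2, 0, 0, 0, -0.1], [0, -145, -2, 0, 0, 0, -0.1], [0, -145, -30, 0, 0, 0, -0.1], [0, -145, -70, 0, 0, 0, -0.1], [0, -145, -108, 0, 0, 0, -0.1]])

```text
time: 27.08
position: [0.5372, -0.0744, 0.1859]
tool_rot: [0.029, 1.0, -0.001, -0.0]
ft_force: [0.8, -0.3, -3.3]
grip_width: 0.0492
```

Run:
```python
from h import *
s=cam('scene');t=cam('top');st()
crop(s,200,120,460,320,3,'s23');crop(t,290,135,450,255,5,'t23')
a=np.radians(7.5);c,sn=np.cos(a),np.sin(a)
for l in((-.03,-.04),(-.02,-.03)):
    w=(.684+c*l[0]-sn*l[1],-.072+sn*l[0]+c*l[1]);print(w,reach(w[0],w[1],.004,.12,10))
```

```text
t 27.18 tcp [ 0.5405 -0.0753  0.189 ] head 86.75 tilt [ 0.009 -0.006 -1.   ] w 49.5 F [ 0.2 -1.  -3.9] M [-0.18 -0.17  0.02]
tcp target [ 0.4448 -0.1534] 0.1825
(np.float64(0.6594777018475878), np.float64(-0.11557358022155396)) (array([ 91.2, -83.4,   6.2]), array([ 0.08,  0.68, 76.75]))
tcp target [ 0.4534 -0.1422] 0.1825
(np.float64(0.6680868885391255), np.float64(-0.10435386968561533)) (array([ 83.2, -71.7,   6.2]), array([ 0.08,  0.68, 76.75]))
```

View pics/s23.png

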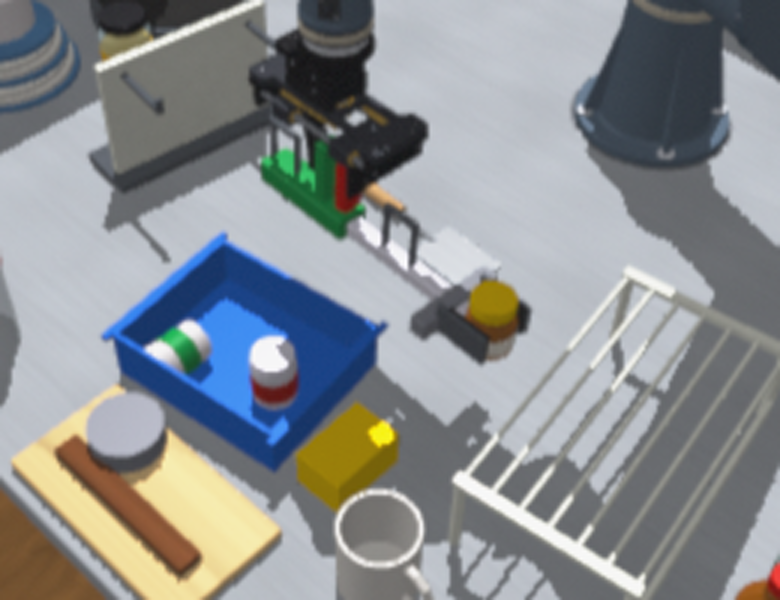

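View pics/t23.png

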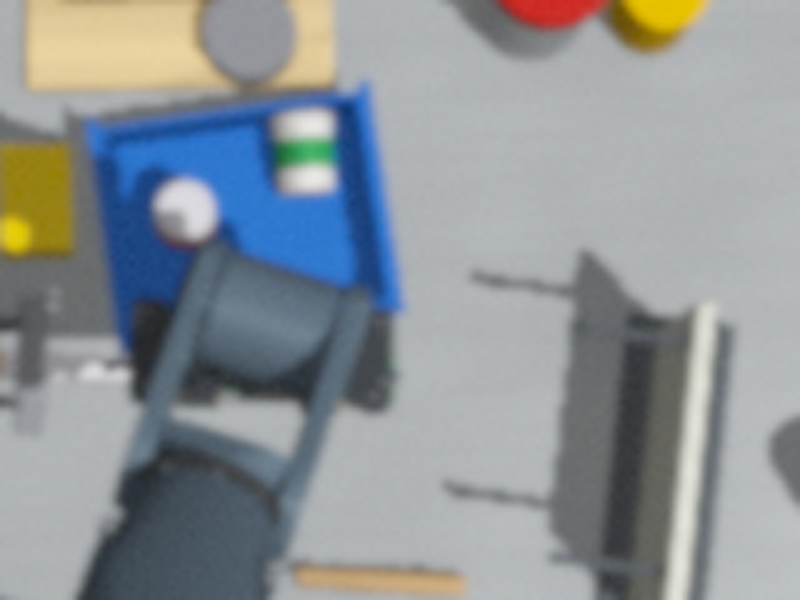

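Emit:
carry_out(series=[[20, -20, 0, 0, 0, 9, -0.1], [40, -40, 0, 0, 0, 19, -0.1], [60, -60, 2, 0, 0, 29, -0.1], [80, -80, 4, 0, 0, 39, -0.1], [90, -93, 4, 0, 0.3, 49, -0.1], [90, -93, 4, 0, 0.5, 59, -0.1], [90, -93, 4, 0, 0.6, 69, -0.1], [90, -93, 4, 0, 0.6, 77, -0.1]])

```text
time: 28.18
position: [0.4444, -0.162, 0.1833]
tool_rot: [0.646, 0.763, 0.001, -0.001]
ft_force: [0.0, -0.3, -3.4]
grip_width: 0.0493
```

Run:
```python
from h import *
st()
t=cam('top');crop(t,290,135,450,255,5,'t24');st()
```

```text
t 28.18 tcp [ 0.4444 -0.162   0.1833] head 9.48 tilt [-0.001  0.002 -1.   ] w 49.3 F [ 0.  -0.3 -3.4] M [0.02 0.1  0.04]
t 28.23 tcp [ 0.4445 -0.1621  0.1834] head 9.29 tilt [-0.     0.002 -1.   ] w 49.5 F [ 0.7  0.4 -3.9] M [0.12 0.04 0.26]
```

View pics/t24.png

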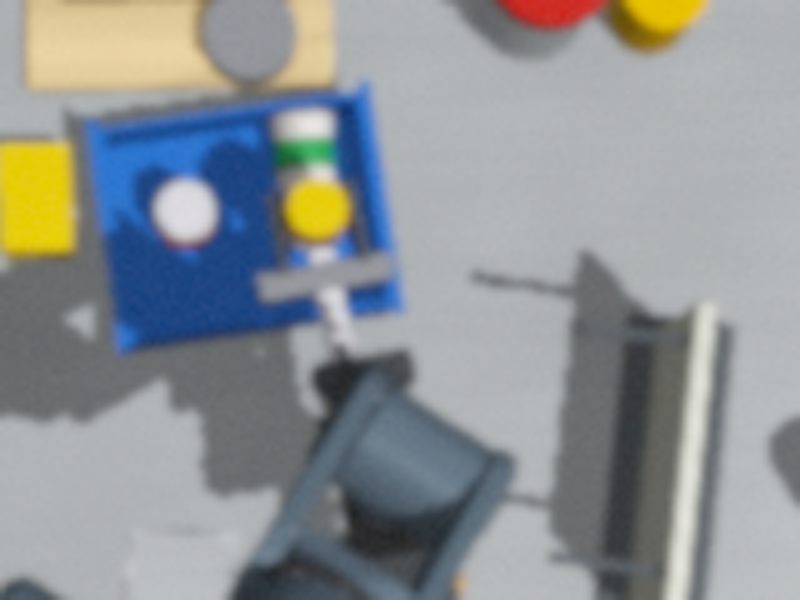

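Emit:
carry_out(series=[[10, -10, 10, 0, 0, 0, -0.1], [10, -10, 30, 0, 0, 0, -0.1], [10, -10, 43, 0, 0, 0, -0.1], [10, -10, 43, 0, 0, 0, -0.1], [10, -10, 43, 0, 0, 0, 0.1], [10, -10, 43, 0, 0, 0, 0.2], [10, -10, 43, 0, 0, 0, 0.32], [10, -10, 43, 0, 0, 0, 0.32]])

```text
time: 29.22
position: [0.4333, -0.1539, 0.1408]
tool_rot: [0.648, 0.762, 0.001, -0.0]
ft_force: [-0.4, -0.1, -3.6]
grip_width: 0.057
```

Emit:
carry_out(series=[[0, 0, 0, 0, 0, 0, 0.32], [0, 0, -20, 0, 0, 0, 0.32], [0, 0, -45, 0, 0, 0, 0.32], [0, 0, -45, 0, 0, 0, 0.32]])

```text
time: 29.72
position: [0.4346, -0.1548, 0.1872]
tool_rot: [0.648, 0.762, 0.001, 0.002]
ft_force: [0.9, 1.0, -3.9]
grip_width: 0.0578
```

Run:
```python
from h import *
s=cam('scene');t=cam('top');st()
crop(t,200,135,450,255,3,'t25');crop(s,200,120,470,330,3,'s25')
```

```text
t 29.82 tcp [ 0.433  -0.1538  0.1855] head 9.28 tilt [ 0.     0.002 -1.   ] w 57.5 F [-0.9  0.5 -2.7] M [ 0.   -0.02 -0.01]
```

View pics/t25.png

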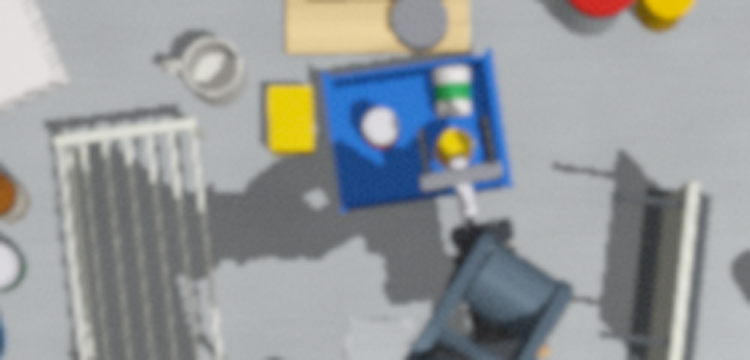

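View pics/s25.png

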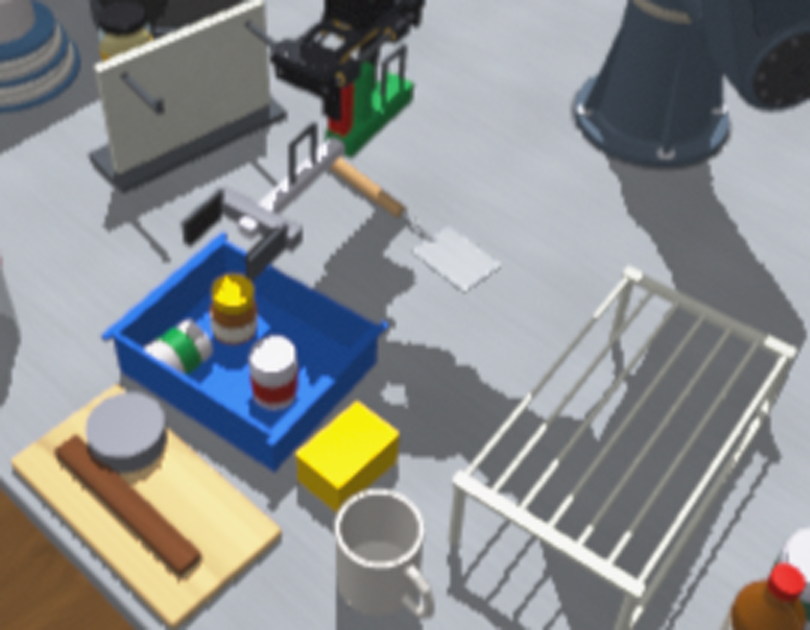

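Run:
```python
from h import *
st();print(go(.4929,-.2127,.1746,-7.6))
```

```text
t 29.82 tcp [ 0.433  -0.1538  0.1855] head 9.28 tilt [ 0.     0.002 -1.   ] w 57.5 F [-0.9  0.5 -2.7] M [ 0.   -0.02 -0.01]
(array([-67.8,  49.6,  10.8]), array([ 0.02, -0.1 , 16.88]))
```

Emit:
carry_out(series=[[-20, 15, 0, 0, 0, 6, 0.32], [-40, 30, 0, 0, 0, 12, 0.32], [-60, 45, 5, 0, 0, 17, 0.32], [-68, 50, 11, 0, 0, 17, 0.32], [-68, 50, 11, 0, 0, 17, 0.32], [-68, 50, 11, 0, 0, 17, 0.32]])

```text
time: 30.58
position: [0.492, -0.2116, 0.1737]
tool_rot: [0.753, 0.658, 0.0, -0.002]
ft_force: [0.3, -0.1, -2.8]
grip_width: 0.0576
```

Run:
```python
from h import *
s=cam('scene');t=cam('top');st()
crop(t,370,140,470,260,5,'t26');crop(s,190,85,330,205,5,'s26');print(go(.475,-.343,.1746,-7.6))
o=robot.get_obs(); p=o['position']
M=R.from_quat(o['tool_rot']).as_matrix(); d=M[:,1]; n=np.array([-d[1],d[0],0]); base=p+np.array([0,0,-.0625])
def P(x,y,z):
    q=base+d*x+n*y; q[2]+=z; return ((np.array(proj(s,q))-[190,85])*5).round(0), ((np.array(proj(t,q))-[370,140])*5).round(0)
for nm,a in dict(loopF0=(.07,0,.078),loopF1=(.11,0,.078),loopR0=(-.11,0,.078),loopR1=(-.07,0,.078),xhL=(.161,.054,.032),xhR=(.161,-.054,.032),Ltip=(.242,.04,.042),Rtip=(.242,-.04,.042)).items(): print(nm,*P(*a))
```

```text
t 30.68 tcp [ 0.4925 -0.212   0.1743] head -7.67 tilt [-0.001  0.003 -1.   ] w 57.6 F [-0.2 -0.  -2.9] M [ 0.04 -0.01  0.03]
(array([-1.322e+02,  1.000e-01, -6.000e-01]), array([-0.05, -0.14, -0.07]))
loopF0 [428. 380.] [ 42. 313.]
loopF1 [377. 404.] [ 48. 262.]
loopR0 [641. 279.] [ 17. 548.]
loopR1 [595. 300.] [ 23. 495.]
xhL [363. 533.] [-20. 198.]
xhR [276. 446.] [117. 214.]
Ltip [240. 565.] [10. 98.]
Rtip [177. 497.] [111. 109.]
```

View pics/t26.png

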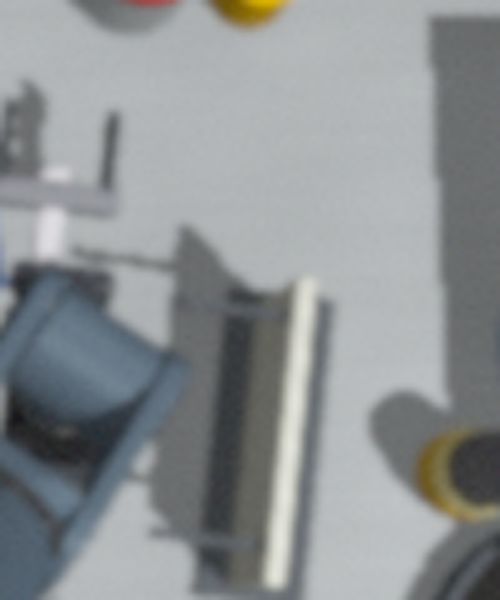

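View pics/s26.png

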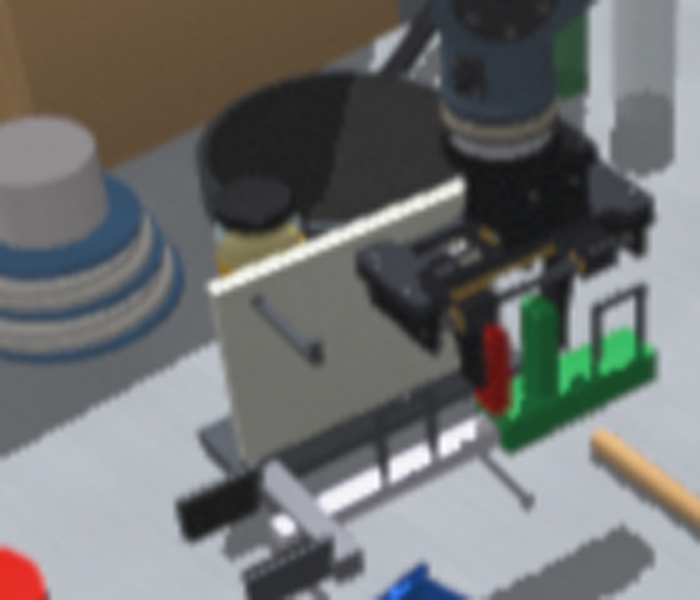

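Emit:
carry_out(series=[[-25, 0, -2, 0, 0, 0, 0.32], [-50, 0, -2, 0, 0, 0, 0.32], [-70, 0, -2, 0, 0, 0, 0.32], [-90, 0, -2, 0, 0, 0, 0.32], [-90, 0, -2, 0, 0, 0, 0.32]])

```text
time: 31.3
position: [0.4805, -0.3027, 0.1762]
tool_rot: [0.753, 0.657, 0.001, -0.001]
ft_force: [-0.8, 0.2, -2.4]
grip_width: 0.0577
```

Run:
```python
from h import *
s=cam('scene');st()
im=s['pixels'][85:205,195:315,::-1].astype(float)
im=np.clip((im/255)**.45*255,0,255).astype(np.uint8)
cv2.imwrite('pics/s27.png',cv2.resize(im,None,fx=5,fy=5,interpolation=cv2.INTER_CUBIC))
print(go(.475,-.342,.1746,-7.6))
```

```text
t 31.35 tcp [ 0.4803 -0.3014  0.176 ] head -7.75 tilt [-0.001  0.003 -1.   ] w 57.8 F [-0.3  0.  -2.4] M [-0.02 -0.05 -0.  ]
(array([-40.9,   0.3,   1.3]), array([-0.06, -0.18, -0.15]))
```

View pics/s27.png

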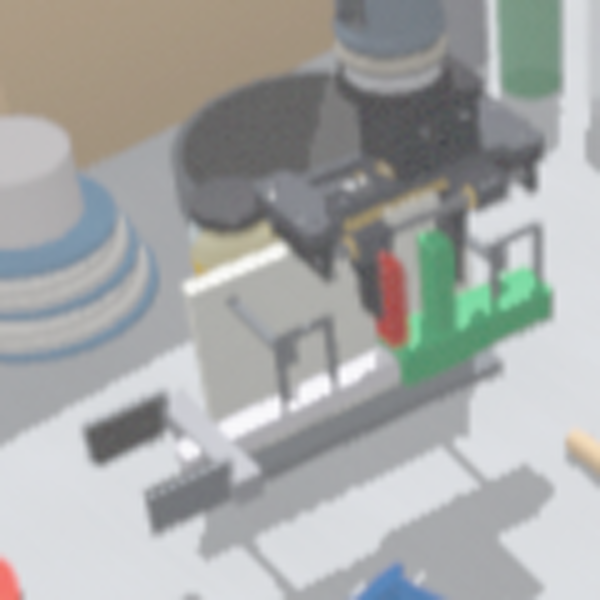

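Emit:
carry_out(series=[[-12, 0, 0, 0, 0, 0, 0.32], [-24, 0, 0, 0, 0, 0, 0.32], [-36, 0, 0, 0, 0, 0, 0.32], [-41, 0, 1, 0, 0, 0, 0.32], [-41, 0, 1, 0, 0, 0, 0.32]])

```text
time: 31.98
position: [0.4745, -0.3424, 0.1747]
tool_rot: [0.754, 0.657, 0.001, -0.002]
ft_force: [0.8, 0.8, -4.2]
grip_width: 0.0576
```

Run:
```python
from h import *
s=cam('scene');st()
im=s['pixels'][85:205,195:315,::-1].astype(float)
im=np.clip((im/255)**.45*255,0,255).astype(np.uint8)
cv2.imwrite('pics/s28.png',cv2.resize(im,None,fx=5,fy=5,interpolation=cv2.INTER_CUBIC))
print(go(.475,-.342,.1475,-7.6))
```

```text
t 32.02 tcp [ 0.4745 -0.3419  0.1747] head -7.77 tilt [-0.001  0.004 -1.   ] w 57.5 F [-0.1 -0.3 -3.5] M [-0.05 -0.01 -0.02]
(array([-0.1,  0.5, 27.2]), array([-0.09, -0.22, -0.17]))
```

View pics/s28.png

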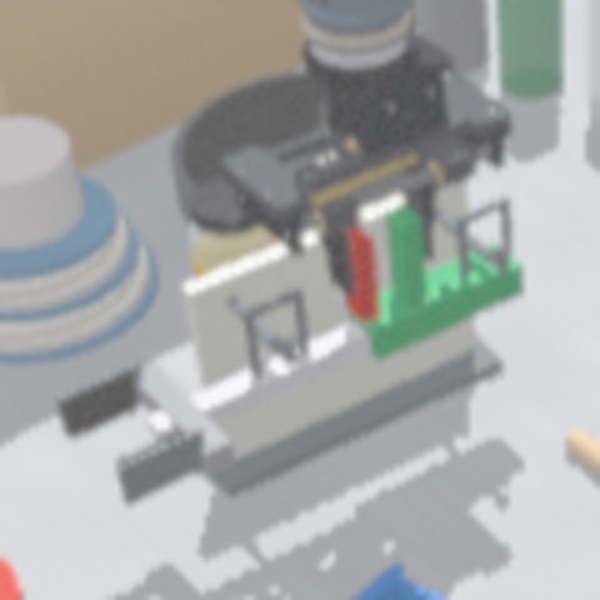

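Matches the picture taken just after unhooking (s4). Lower onto the hooks, watching the force.

Emit:
carry_out(series=[[0, 0, 10, 0, 0, 0, 0.32], [0, 0, 18, 0, 0, 0, 0.32], [0, 0, 23, 0, 0, 0, 0.32], [0, 0, 26, 0, 0, 0, 0.32], [0, 0, 26, 0, 0, 0, 0.32]])

```text
time: 32.65
position: [0.4742, -0.3414, 0.1497]
tool_rot: [0.753, 0.658, 0.001, -0.002]
ft_force: [-2.9, 1.9, 4.2]
grip_width: 0.0574
```

Run:
```python
from h import *
s=cam('scene');st()
im=s['pixels'][85:205,195:315,::-1].astype(float)
im=np.clip((im/255)**.45*255,0,255).astype(np.uint8)
cv2.imwrite('pics/s29.png',cv2.resize(im,None,fx=5,fy=5,interpolation=cv2.INTER_CUBIC))
```

```text
t 32.7 tcp [ 0.4742 -0.3414  0.1496] head -7.76 tilt [-0.001  0.005 -1.   ] w 57.7 F [-3.9  3.1  5.3] M [0.39 0.21 0.03]
```

View pics/s29.png

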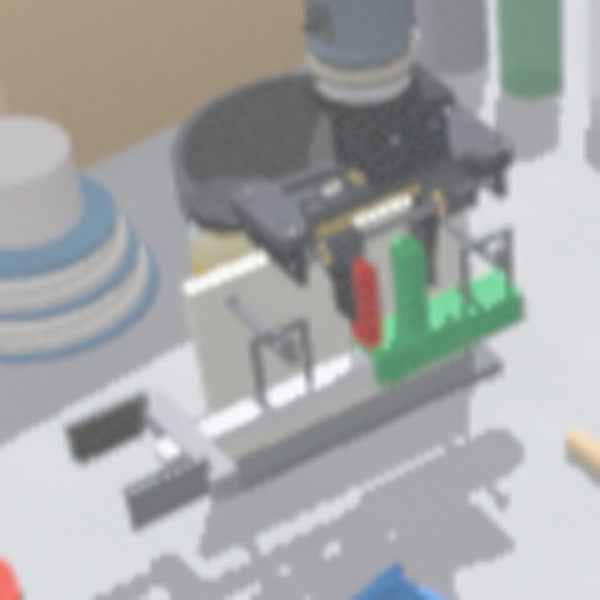

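Emit:
carry_out(series=[[0, 0, 0, 0, 0, 0, 0.37], [0, 0, 0, 0, 0, 0, 0.42], [0, 0, 0, 0, 0, 0, 0.6], [0, 0, 0, 0, 0, 0, 0.9], [0, 0, 0, 0, 0, 0, 1], [0, 0, 0, 0, 0, 0, 1], [0, 0, 0, 0, 0, 0, 1]])

```text
time: 33.58
position: [0.4742, -0.3414, 0.1496]
tool_rot: [0.753, 0.658, 0.001, -0.002]
ft_force: [0.3, -0.1, 0.3]
grip_width: 0.0866
```

Run:
```python
from h import *
s=cam('scene');st()
im=s['pixels'][85:205,195:315,::-1].astype(float)
im=np.clip((im/255)**.45*255,0,255).astype(np.uint8)
cv2.imwrite('pics/s30.png',cv2.resize(im,None,fx=5,fy=5,interpolation=cv2.INTER_CUBIC))
```

```text
t 33.62 tcp [ 0.4742 -0.3414  0.1496] head -7.76 tilt [-0.001  0.005 -1.   ] w 86.9 F [ 0.5 -0.2 -0.1] M [-0.   -0.08  0.02]
```

View pics/s30.png

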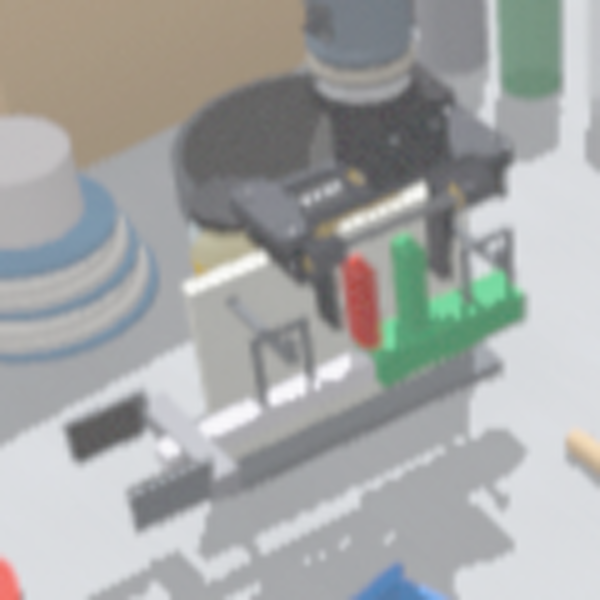

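Free and hanging. Raise the hand straight up.

Emit:
carry_out(series=[[0, 0, -20, 0, 0, 0, 1], [0, 0, -50, 0, 0, 0, 1], [0, 0, -90, 0, 0, 0, 1], [0, 0, -130, 0, 0, 0, 1], [0, 0, -150, 0, 0, 0, 1], [0, 0, -150, 0, 0, 0, 1], [0, 0, -150, 0, 0, 0, 1]])

```text
time: 34.5
position: [0.4739, -0.3415, 0.2985]
tool_rot: [0.753, 0.658, 0.001, -0.003]
ft_force: [0.0, 0.2, -0.1]
grip_width: 0.0872
```

Run:
```python
from h import *
s=cam('scene','s31');t=cam('top');st()
crop(s,195,85,340,285,3,'s31c');crop(t,120,110,520,270,2,'t31')
```

```text
t 34.6 tcp [ 0.4738 -0.3414  0.298 ] head -7.77 tilt [-0.004  0.007 -1.   ] w 87.1 F [ 0.7  0.1 -0.3] M [ 0.03 -0.07  0.01]
```

View pics/s31c.png

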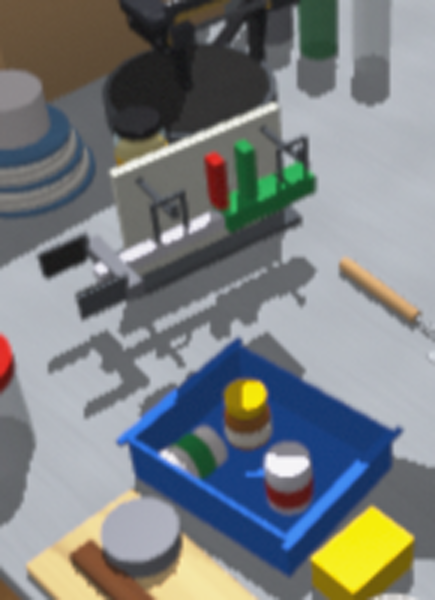

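View pics/t31.png

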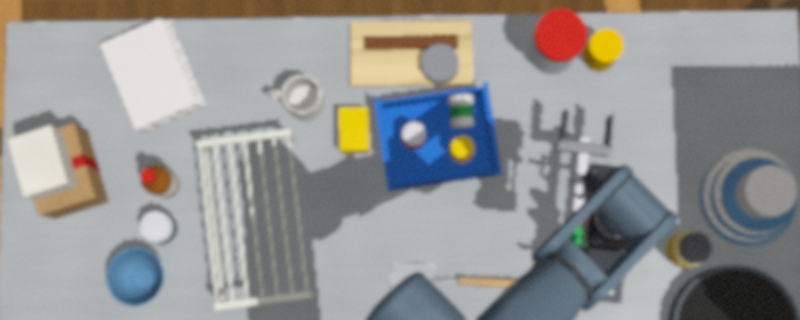

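View pics/s31.png

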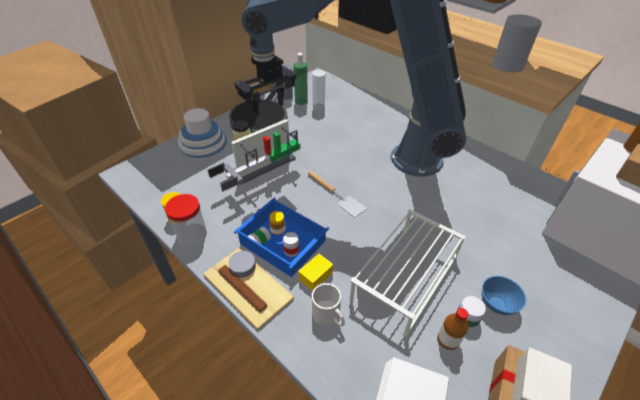

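Run:
```python
from h import *
robot.hand_in();st()
```

```text
the job is handed in; nothing more can be done
the job is handed in; nothing more can be done
```

I took the reacher off its hooks and used it to fetch all three pieces under the rack: the yogurt pot, the can and the jar. No carton or sauce bottle was there. All three pieces are in the blue tub, and I hung the reacher back by both loops, let go and handed the job in at about 35 s of the allowed 210 s.

- **Rubbish:** The last pictures show the rack empty. The can and jar stand upright in the tub and the yogurt pot lies on its side, all well inside the walls. The can shifted about 6 mm as the jaws came around it, and the grip still held.
- **Reacher:** It hangs on both hooks in the same place as at the start, level and with the jaws the same way. The hand was about 10 cm above it, with the wrist force near zero.
- **Bystanders:** As far as the pictures show, none of them moved.
- **Disagreement:** Points measured by the two cameras differed by 5 to 10 mm. I aimed at the middle value and checked the jaws against each piece in the pictures before squeezing.

The system gave no verdict when I handed in.

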